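# Close a spring-return valve and hold its cover down for the screws

### The arm

A 6-joint arm with a two-finger parallel gripper is mounted at the origin on a cart in front of the work surface, level with it; the furniture and walls round the work are solid. World frame = base frame: x ahead of the robot, y to its left, z up, the work surface at z = 0. Lengths are in m, angles in degrees, forces in N, time in s.
With the tool pointing down it reaches from about 0.25 to 0.725 m from the base axis. Payload 9.7 kg.
Tool frame: the origin (TCP) lies on the centre line of the jaws, within the pads' length; the fingertips stand 19 mm ahead of it and the grasp point (between the pads) is the TCP; z points along the fingers, y is the direction in which the jaws open and shut (so a half turn about z gives the same grasp; the last joint's range is limited). The gripper opens to 85 mm and grips with 20 to 120 N. Pads are 22 mm wide; open, the fingers measure 114 mm over their backs; the gripper's body (76 mm by 85 mm) begins 54 mm behind the grasp point. The pads swing forward as they close: fully open they stand 13 mm farther back than shut.
Start: joints at [65.432, 4.979, 10.078, 95.1, 0, 90], TCP at [0.229, 0.5, 0.25] pointing down, gripper open.
Joint ranges: [-179.16, 179.16], [-48.56, 103.87], [-65.8, 70.77], [-126.05, 130.52], [-82.76, 87.17], [-180, 180]. Speed limits (degrees/s): [127.2, 127.2, 147.25, 180, 180, 180].

### API

Orientations are given as [roll, pitch, yaw] about the fixed x, y, z axes, in that order (R = Rz(yaw) Ry(pitch) Rx(roll)).
In Python, from workcell import bot gives the robot as it stands.
- The arm moves only by the tool servo_tool, never from a script. Its argument "motion" is a list that holds one entry, the list of rows, each a list of 6 numbers: the shift along the tool's x, y, z in mm, then the turn, a rotation vector about the tool's x, y, z in rad. A call has 1 to 5 rows; each row shifts and turns the commanded pose from where the row before left it, along the tool's axes as they then stand; what a row does not reach is not made up. A row lasts 1/10 s, in which the tool goes at most 50 mm and 8.59 degrees, less where a joint would pass 70% of its speed; a pose out of reach is approached as far as the arm can. A call is refused whole if a number of a shift passes 50 or a number of a turn 0.15, either way. A call with a gripper value outside its range is refused whole. "gripper" is the finger opening in mm, from 0 to 85.4, set as the call begins (left out, the last holds). The fingers move at their own pace and stop on an object; "newtons" is the grip in N (left out, the last holds). Time passes only in rows, so rows that do not move let the fingers close. It gives the time, the measured TCP pose, the force and the opening at its end, in the units of the state.
- bot.get_obs(): the state, without advancing time (a new reading comes with each control period).
- bot.camera(name): name is "scene" or "top" or "wrist"; returns a dict with "color" (400x640x3 uint8, red, green, blue), "fx", "fy", "cx", "cy" (pixels), "R" (3x3) and "t" (3): a world point X has camera coordinates R X + t. Camera axes: x right, y down, z forward; pixel columns grow to the right and rows downward; lengths in m; the calibration is good to about 2 mm. A picture is of the moment at which its call begins. There is no depth.
- bot.job_done(): hands the job in, once; it reports no verdict.
Trained networks look in a picture, given as the dict that the camera call returned (one of the last four; its "shot" number tells which), for a name from the list of things; names that differ only in an ending like _2 or _b are one class to them, and where a whole thing is asked for, a point or a joint stands for the part that bears it (a point fixed in the world has none). Each returns a list of dicts, best first, with "confidence" (0 to 1); they miss things now and then, are a little off and sometimes report something else, mostly with a low value. They report only what shows in the picture. A call takes as long as a camera call.
- bot.look_for(picture, label): "rect" ([left, top, width, height] in pixels, round what is visible of it).
The state is a dict: "time": time; "q": joint angles; "qd": joint speeds; "joint_efforts": joint torques, N m; "ee_pos": TCP position; "tcp_rot": TCP orientation; "wrist_force": force on the tool from outside, world axes, zero at the start; "torque": the same for the moment, N m; "opening": finger opening in m.
Only numpy, scipy, OpenCV 4.12 (cv2) and the standard library are available. Lean on these libraries where they do the work, as an engineer would, in place of code of your own. Each camera call takes 0.05 s, during which the arm holds its last target.

### The job

Finish closing this spring-return valve: slide the steel push rod down the bore of the aluminium valve block until it stands on the spring inside, then set the brass cover over the end of the rod, hex upward, with its two ears in line with the two tapped holes of the block. Press the cover straight down against the spring until its flange is flush on the block, and stay there with a steady downward push of about 15 N (10 to 25 N) so that I can put the screws in: finish while still holding it down, do not let go. Don't ram the cover onto the block, and leave the screws, the hex key and the other things on the bench where they are.

Things in the scene. Friction and masses are not known exactly. Their poses are not given: they have to be found in the camera images.
- valve_block: Aluminium block 46 x 72 x 60 mm (x, y, z) between two low jaws (32 mm above the bench) on a dark steel nest plate 80 x 116 x 10 mm, all fixed. Origin: centre of the plate's underside, on the bench; z up. Top face of the block 70 mm above the bench. Two tapped holes in it, 27 mm either side of the bore along y. Two brass port fittings on the +x face reach to x = +37 mm, 44 mm above the bench.
- bore_mouth (a point): Centre of the mouth of the vertical bore, on the top face of the valve block, 70 mm above the bench; axes as the block's. The bore is 12.6 mm in diameter with a 2 mm chamfer. A spring seat inside stands 44 mm below the mouth.
- return_spring (a joint): Travel of the spring seat in the bore, in m: 0 at rest, grows as it is pressed down, stop at 0.0135. The spring pushes up with 3 N at the start of its travel and 0.5 N more for each mm; about 0.010 (8 N) when the cover is flush on the block.
- push_rod: Loose steel rod, 10 mm in diameter, 64 mm long, 35 g, ends chamfered. Origin: centre of its lower end; z along the rod, up. Starts upright in a hole of the rod stand, lower end 10 mm and top 74 mm above the bench. Standing on the spring in the valve, its top is 20 mm above the block's top face (90 mm above the bench); 10 mm with the cover flush.
- rod_top (a point): Centre of the upper end of the push rod.
- rod_stand: Blue plastic stand 76 x 44 x 34 mm (x, y, z), fixed to the bench, with two 13 mm holes along x, 18 mm either side of its middle; the rod stands in the +x hole. Origin: centre of its underside, on the bench.
- spring_cover: Loose brass cover, about 150 g, on the bench, hex up. Origin: centre of the underside; z up. Flange 10 mm thick, 40 mm wide in x, 72 mm over its two rounded ears along y, a screw hole in each (27 mm from the middle). Hexagonal boss from 10 to 34 mm above the underside, 27 mm across flats; two flats face +x and -x, corners point to +y and -y. Same either way round (half turn).
- cover_top (a point): Centre of the top of the hexagonal boss, 34 mm above the underside (a 2.5 mm turned disc on it is only for looks). In the middle of the underside, below it, a chamfered blind hole 13 mm in diameter, 10 mm deep, goes over the rod end.
- screw_a: Black socket screw, 22 mm, lying on the bench; leave alone. Origin near its middle.
- screw_b: Second black socket screw, 22 mm, lying on the bench; leave alone.
- hex_key: Steel hex key, 97 mm, lying near the front edge; leave alone.
- screw_pot: Small round tin, 62 mm in diameter, 36 mm high; leave alone.
- oiler: Small oil bottle with red tip, 34 mm in diameter, 107 mm high; leave alone.
- spanner: Adjustable wrench, 153 mm long, lying on the bench; leave alone.

How it is judged:
By the outcome, as a careful person would: the job done as asked, in the order asked, and still so for the second after the job is handed in, while the arm keeps its last pose, push and grip.
It also fails if it takes over 64 s, if anything falls off the work surface, if the arm or the gripper's body presses on something with over 40 N, if the wrist force passes 120 N, or if a joint passes its speed limit or range.

## Working session

There is one attempt and no reset: what is moved stays moved. The work goes in short steps, Python scripts to look and compute and a tool call to move; the robot and the scene stay as the last step left them, time stands still between calls to the robot, and variables do not carry over. Pictures are saved under pics/ and viewed, and the job is handed in when it is done.

Besides the shell and the picture viewer there is one more tool, called after "Request:" by a JSON object that holds its "name" and its "arguments", one argument or row to a line. servo_tool: Moves the arm, as the interface text tells. Its arguments: {"type":"object","properties":{"motion":{"type":"array","items":{"type":"array","items":{"type":"array","items":{"type":"number"}}}},"gripper":{"type":"number"},"newtons":{"type":"number"}},"required":["motion"]}

```bash
ls; mkdir -p pics; cat > h.py <<'E'
from workcell import bot
import numpy as np, cv2
def shot(name,fn):
    p=bot.camera(name); cv2.imwrite('pics/'+fn,p['color'][:,:,::-1]); return p
def ray(p,u,v,z):
    R=np.array(p['R']);t=np.array(p['t'])
    d=R.T@np.array([(u-p['cx'])/p['fx'],(v-p['cy'])/p['fy'],1]); c=-R.T@t
    return c+d*(z-c[2])/d[2]
def proj(p,X):
    c=np.array(p['R'])@np.array(X)+np.array(p['t']); return [p['fx']*c[0]/c[2]+p['cx'],p['fy']*c[1]/c[2]+p['cy']]
E
python3 - <<'E'
from h import *
np.set_printoptions(precision=4,suppress=True)
for n in ['top','scene']:
    p=shot(n,n+'0.png')
    print(n,p['fx'],p['cx'],p['cy'],-np.array(p['R']).T@np.array(p['t']),np.array(p['R']))
    for l in ['valve_block','push_rod','rod_stand','spring_cover','bore_mouth','rod_top','cover_top','oiler','screw_pot']:
        r=bot.look_for(p,l)
        print(l,[(np.round(x['rect'],1).tolist(),round(x['confidence'],2)) for x in r[:2]])
print(bot.get_obs())
E
```

```text
pics
top 444.4775984610987 316.2455331775346 200.0137237331468 [ 0.4592 -0.0994  0.9324] [[ 0.0223 -0.9997  0.0135]
 [-0.9862 -0.0242 -0.1636]
 [ 0.1638 -0.0096 -0.9864]]
valve_block [([364.3, 193.1, 11.3, 9.4], 0.67), ([273.9, 230.3, 63.6, 48.4], 0.55)]
push_rod [([199.8, 292.0, 47.2, 8.2], 0.64), ([369.5, 192.8, 4.3, 8.0], 0.37)]
rod_stand [([352.1, 189.4, 35.1, 38.9], 0.89)]
spring_cover [([359.0, 263.1, 39.2, 20.7], 0.83), ([315.1, 126.0, 16.7, 24.6], 0.35)]
bore_mouth [([273.3, 229.7, 59.4, 47.2], 0.63)]
rod_top [([271.7, 230.7, 60.3, 45.3], 0.54), ([367.3, 192.9, 9.1, 7.2], 0.39)]
cover_top [([360.7, 260.8, 33.9, 21.0], 0.81)]
oiler [([315.5, 127.7, 17.0, 23.2], 0.75), ([199.4, 290.2, 50.2, 13.7], 0.53)]
screw_pot [([335.5, 118.1, 27.8, 29.8], 0.94), ([359.1, 259.6, 34.1, 23.8], 0.3)]
scene 482.3064795083363 318.7370539311304 197.59488392495186 [-0.016  -0.5234  0.5709] [[ 0.5582 -0.8294 -0.0225]
 [-0.4771 -0.2987 -0.8266]
 [ 0.6788  0.4722 -0.5624]]
valve_block [([246.9, 207.2, 75.2, 66.3], 0.96)]
push_rod [([377.8, 205.8, 3.4, 21.4], 0.63)]
rod_stand [([361.6, 216.5, 28.9, 44.6], 0.82), ([357.6, 151.4, 16.6, 45.9], 0.61)]
spring_cover []
bore_mouth [([248.0, 202.6, 76.1, 71.2], 0.88)]
rod_top [([327.9, 270.8, 38.9, 36.4], 0.42), ([245.7, 207.5, 77.5, 65.2], 0.4)]
cover_top [([328.5, 270.7, 39.9, 35.9], 0.8)]
oiler [([356.6, 150.4, 17.0, 43.9], 0.84)]
screw_pot [([380.9, 174.6, 29.4, 30.3], 0.73)]
{'time': 1.0, 'q': array([65.4318,  4.9796, 10.0785, 95.0994, -0.001 , 90.0008]), 'qd': array([ 0.054 , -0.1034, -0.0017, -0.0008, -0.032 ,  0.0537]), 'joint_efforts': array([  0.0018, -52.0107,  46.4872,   0.0015,   0.0001,  -0.    ]), 'ee_pos': array([0.2287, 0.5002, 0.2503]), 'tcp_rot': array([-179.9995,    0.001 ,  155.431 ]), 'wrist_force': array([-0.2692,  0.0524,  0.0323]), 'torque': array([ 0.0081,  0.0458, -0.0124]), 'opening': 0.08540842629429168}
```

```bash
python3 - <<'E'
import cv2
a=cv2.imread('pics/top0.png');b=cv2.imread('pics/scene0.png')
cv2.imwrite('pics/t0c.png',cv2.resize(a[105:305,190:430],None,fx=3.3,fy=3,interpolation=cv2.INTER_CUBIC)[:600,:800]) 
cv2.imwrite('pics/t0c.png',cv2.resize(a[110:310,180:440],None,fx=3,fy=3,interpolation=cv2.INTER_CUBIC))
cv2.imwrite('pics/s0c.png',cv2.resize(b[130:330,190:450],None,fx=3,fy=3,interpolation=cv2.INTER_CUBIC))
E
```

```text
(no output)
```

View pics/t0c.png

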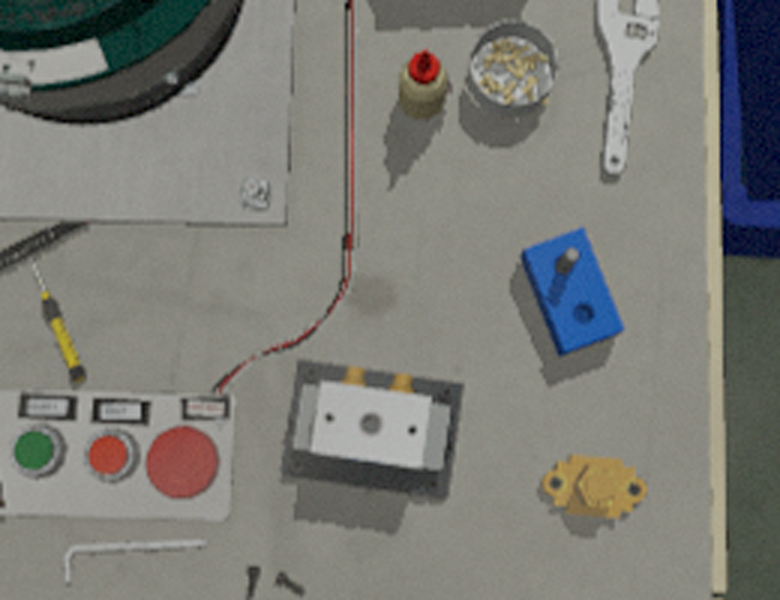

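View pics/s0c.png

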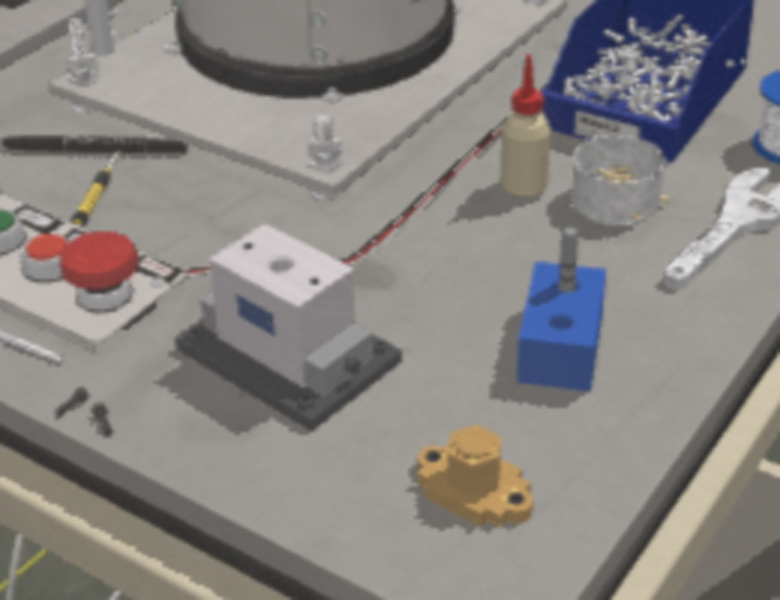

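View pics/top0.png

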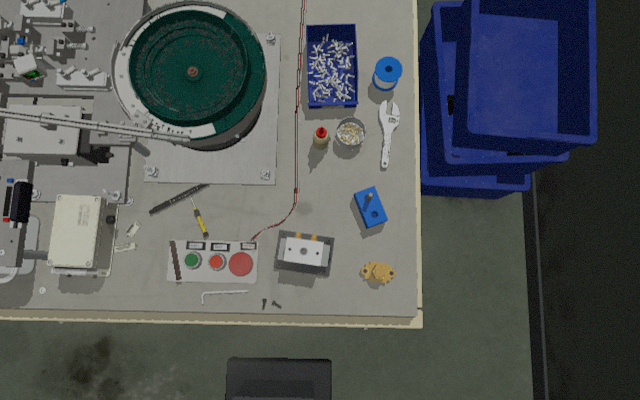

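The top crop shows the bore at about full-image (303.7, 251), the tapped holes at (289.5, 249) and (317, 253), the rod top at (370, 195), and the cover ear holes at (365, 271) and (391.5, 273). The scene view shows the same things.

```bash
cat > m.py <<'E'
from h import *
from scipy.optimize import least_squares
np.set_printoptions(precision=4,suppress=True)
E
python3 - <<'E'
from m import *
T=bot.camera('top'); S=bot.camera('scene')
ft=lambda x,y:((x+.5)/3-.5+180,(y+.5)/3-.5+110)
fs=lambda x,y:((x+.5)/3-.5+190,(y+.5)/3-.5+130)
for n,z,a,b in [('bore',.07,(371,423),(283,264)),('holeL',.07,(329,417),(249,245)),('holeR',.07,(412,429),(315,281)),('rodtop',.074,(571,255),(569,232)),
  ('standhole2',.034,(584,313),(561,321)),('cov h1',.01,(556,483),(433,456)),('cov h2',.01,(635,489),(516,497)),('covtop',.034,(600,482),(476,442)),('oiler',.107,(424,64),(528,60))]:
    print(n,ray(T,*ft(*a),z),ray(S,*fs(*b),z))
E
```

```text
bore [ 0.5028 -0.0851  0.07  ] [ 0.5048 -0.0861  0.07  ]
holeL [ 0.506 -0.058  0.07 ] [ 0.5091 -0.0575  0.07  ]
holeR [ 0.4995 -0.1116  0.07  ] [ 0.5016 -0.1116  0.07  ]
rodtop [ 0.615  -0.2131  0.074 ] [ 0.6163 -0.2138  0.074 ]
standhole2 [ 0.5824 -0.2274  0.034 ] [ 0.5848 -0.2274  0.034 ]
cov h1 [ 0.4679 -0.2117  0.01  ] [ 0.4705 -0.211   0.01  ]
cov h2 [ 0.465  -0.2659  0.01  ] [ 0.4682 -0.2645  0.01  ]
covtop [ 0.469  -0.2382  0.034 ] [ 0.4708 -0.2379  0.034 ]
oiler [ 0.7317 -0.1136  0.107 ] [ 0.7346 -0.1184  0.107 ]
```

```bash
cat > plan.py <<'E'
from m import *
import sys, json
def plan(tgt,yaw,N,start=None,r=1.0):
    """rows; start=(pos,yaw)"""
    o=bot.get_obs()
    if start is None: start=(o['ee_pos'],o['tcp_rot'][2])
    p=np.array(start[0],float);w=np.radians(start[1]);p0=p.copy();w0=w;wt=np.radians(yaw);tgt=np.array(tgt,float)
    rows=[]
    for i in range(1,N+1):
        s=i/N
        d=p0+(tgt-p0)*s-p; dw=w0+(wt-w0)*s-w
        c,sn=np.cos(w),np.sin(w)
        R=np.array([[c,sn,0],[sn,-c,0],[0,0,-1]])
        v=np.round(R.T@d*1000/r)*r; a=round(-dw,3)
        rows.append(v.tolist()+[0,0,a]); p=p+R@v/1000; w-=a
    for i in range(0,N,5): print(json.dumps([[ [round(x,3) for x in r] for r in rows[i:i+5]]]).replace('.0,',','))
    print('end',p,np.degrees(w),'now',o['time'],o['ee_pos'],o['tcp_rot'],o['wrist_force'],o['opening'])
E
python3 -c "
from plan import *
plan([.6155,-.2135,.15],82.7,25)"
```

```text
[[[-26, -20, 4, 0, 0, 0.051], [-27, -18, 4, 0, 0, 0.051], [-28, -17, 4, 0, 0, 0.05], [-28, -15, 4, 0, 0, 0.051], [-30, -14, 4, 0, 0, 0.051]]]
[[[-30, -12, 4, 0, 0, 0.051], [-30, -11, 4, 0, 0, 0.05], [-31, -9, 4, 0, 0, 0.051], [-32, -8, 4, 0, 0, 0.051], [-32, -6, 4, 0, 0, 0.051]]]
[[[-32, -5, 4, 0, 0, 0.051], [-32, -2, 4, 0, 0, 0.05], [-33, -2, 4, 0, 0, 0.051], [-32, 1, 4, 0, 0, 0.051], [-33, 2, 4, 0, 0, 0.051]]]
[[[-32, 4, 4, 0, 0, 0.05], [-32, 5, 4, 0, 0, 0.051], [-32, 7, 4, 0, 0, 0.051], [-31, 9, 4, 0, 0, 0.051], [-31, 10, 4, 0, 0, 0.051]]]
[[[-30, 12, 4, 0, 0, 0.05], [-30, 13, 4, 0, 0, 0.051], [-29, 15, 4, 0, 0, 0.051], [-28, 16, 4, 0, 0, 0.051], [-27, 18, 4, 0, 0, 0.05]]]
end [ 0.616  -0.2136  0.1503] 82.72180685489285 now 1.1 [0.2287 0.5002 0.2503] [-179.9985    0.0019  155.4302] [ 0.445  -0.3915 -0.3733] 0.08529640763805989
```

Request:
{"name": "servo_tool", "arguments": {
  "motion": [
    [[-26, -20, 4, 0, 0, 0.051], [-27, -18, 4, 0, 0, 0.051], [-28, -17, 4, 0, 0, 0.05], [-28, -15, 4, 0, 0, 0.051], [-30, -14, 4, 0, 0, 0.051]]
  ],
  "gripper": 45,
  "newtons": 40
}}

```text
time: 1.6
ee_pos: [0.3067, 0.3559, 0.2302]
tcp_rot: [180.0, 0.0, 140.8]
wrist_force: [0.6, 0.2, 0.7]
opening: 0.0451
```

Request:
{"name": "servo_tool", "arguments": {
  "motion": [
    [[-30, -12, 4, 0, 0, 0.051], [-30, -11, 4, 0, 0, 0.05], [-31, -9, 4, 0, 0, 0.051], [-32, -8, 4, 0, 0, 0.051], [-32, -6, 4, 0, 0, 0.051]]
  ]
}}

```text
time: 2.1
ee_pos: [0.3841, 0.2134, 0.2103]
tcp_rot: [180.0, 0.0, 126.2]
wrist_force: [0.7, 0.6, 0.0]
opening: 0.045
```

Request:
{"name": "servo_tool", "arguments": {
  "motion": [
    [[-32, -5, 4, 0, 0, 0.051], [-32, -2, 4, 0, 0, 0.05], [-33, -2, 4, 0, 0, 0.051], [-32, 1, 4, 0, 0, 0.051], [-33, 2, 4, 0, 0, 0.051]]
  ]
}}

```text
time: 2.6
ee_pos: [0.4614, 0.0703, 0.1903]
tcp_rot: [180.0, 0.0, 111.6]
wrist_force: [0.7, 1.0, -0.3]
opening: 0.045
```

Request:
{"name": "servo_tool", "arguments": {
  "motion": [
    [[-32, 4, 4, 0, 0, 0.05], [-32, 5, 4, 0, 0, 0.051], [-32, 7, 4, 0, 0, 0.051], [-31, 9, 4, 0, 0, 0.051], [-31, 10, 4, 0, 0, 0.051]]
  ]
}}

```text
time: 3.1
ee_pos: [0.5388, -0.0724, 0.1702]
tcp_rot: [180.0, 0.0, 97.1]
wrist_force: [1.0, -0.4, -0.5]
opening: 0.0447
```

Request:
{"name": "servo_tool", "arguments": {
  "motion": [
    [[-30, 12, 4, 0, 0, 0.05], [-30, 13, 4, 0, 0, 0.051], [-29, 15, 4, 0, 0, 0.051], [-28, 16, 4, 0, 0, 0.051], [-27, 18, 4, 0, 0, 0.05]]
  ]
}}

```text
time: 3.6
ee_pos: [0.6165, -0.2149, 0.15]
tcp_rot: [-180.0, -0.0, 82.6]
wrist_force: [-0.1, -0.6, 0.2]
opening: 0.0452
```

Request:
{"name": "servo_tool", "arguments": {
  "motion": [
    [[0, 0, 0, 0, 0, 0], [0, 0, 0, 0, 0, 0], [0, 0, 0, 0, 0, 0]]
  ]
}}

```text
time: 3.9
ee_pos: [0.6158, -0.213, 0.1505]
tcp_rot: [-180.0, -0.0, 82.8]
wrist_force: [-0.6, -0.7, -0.2]
opening: 0.0449
```

```bash
python3 -c "
from m import *
p=shot('wrist','w1.png');t=shot('top','t1.png')
cv2.imwrite('pics/t1c.png',cv2.resize(t['color'][150:310,250:430,::-1],None,fx=3,fy=3,interpolation=cv2.INTER_CUBIC))
o=bot.get_obs();print(o)
print(-np.array(p['R']).T@np.array(p['t']),p['R'],p['fx'])
print('rod', proj(p,[.6155,-.2135,.074]),'bore',proj(p,[.504,-.0855,.07]))
for l in ['push_rod','rod_top']: print(l,bot.look_for(p,l)[:2])
"
```

```text
{'time': 4.0, 'q': array([-19.0594,  18.2123,  14.4633,  86.2214,   0.0033,  78.1488]), 'qd': array([ 0.036 , -0.1552,  0.1844, -0.1314, -0.0745,  0.0255]), 'joint_efforts': array([ -0.3735, -66.3154,  46.9692,  -0.0189,  -0.0084,  -0.0017]), 'ee_pos': array([ 0.6158, -0.2128,  0.1509]), 'tcp_rot': array([179.9704,   0.0029,  82.7918]), 'wrist_force': array([ 0.4033, -0.4161, -0.0204]), 'torque': array([0.023 , 0.002 , 0.0062]), 'opening': 0.045143936047361714}
[ 0.6275 -0.133   0.2748] [[ 0.992  -0.1262  0.0008]
 [-0.1201 -0.9422  0.3129]
 [-0.0387 -0.3105 -0.9498]] 332.40264270446255
rod [np.float64(321.4230814243263), np.float64(218.2159332548965)] bore [np.float64(92.59088514258607), np.float64(26.659915217237227)]
push_rod [{'rect': [319.1, 188.8, 18.9, 36.0], 'confidence': 0.67}, {'rect': [48.7, 0.0, 168.1, 121.2], 'confidence': 0.61}]
rod_top []
```

View pics/w1.png

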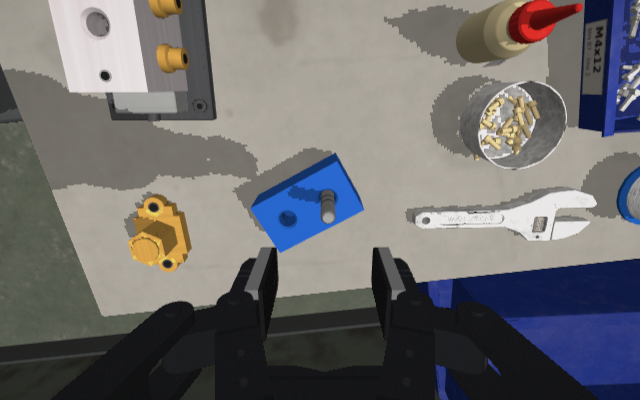

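View pics/t1c.png

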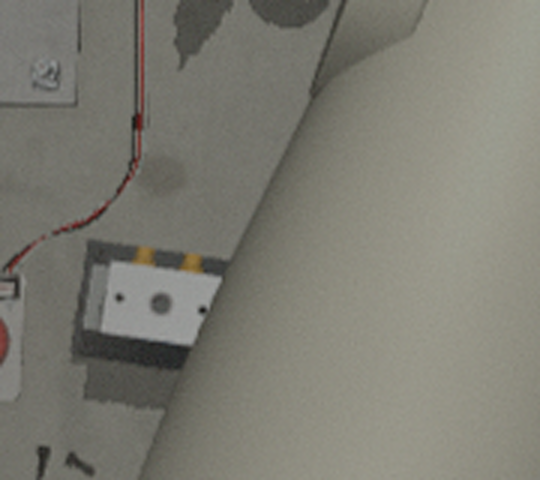

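```bash
python3 -c "
from m import *
p=bot.camera('wrist');im=p['color'][:,:,::-1]
cv2.imwrite('pics/w1c.png',cv2.resize(im[170:330,230:420],None,fx=4,fy=3.75,interpolation=cv2.INTER_CUBIC))
cv2.imwrite('pics/w1c.png',cv2.resize(im[170:310,230:420],None,fx=4,fy=4,interpolation=cv2.INTER_CUBIC))
cv2.imwrite('pics/w1d.png',cv2.resize(im[0:130,40:230],None,fx=4,fy=4,interpolation=cv2.INTER_CUBIC))
e=bot.get_obs()['ee_pos']
for dz in [0,.01,-.01,-.019]: print(dz,proj(p,e+[0,0,dz]))
w=np.radians(82.8);y=np.array([np.sin(w),-np.cos(w),0])
for s in [-1,1]: print(proj(p,e+[0,0,-.012]+s*.0225*y),proj(p,e+[0,0,-.012]+s*.0225*y+.011*np.array([np.cos(w),np.sin(w),0])))
"
```

```text
0 [np.float64(320.6146829688429), np.float64(283.8938007040595)]
0.01 [np.float64(320.3869914621435), np.float64(297.8913422296254)]
-0.01 [np.float64(320.8141038548054), np.float64(271.6342211844387)]
-0.019 [np.float64(320.97353268638255), np.float64(261.83318941683797)]
[np.float64(272.5500908539067), np.float64(269.429495054531)] [np.float64(271.35609130687857), np.float64(248.16369526261792)]
[np.float64(369.13233501586484), np.float64(269.29598401848835)] [np.float64(370.1354768708231), np.float64(248.03600965037643)]
```

View pics/w1c.png

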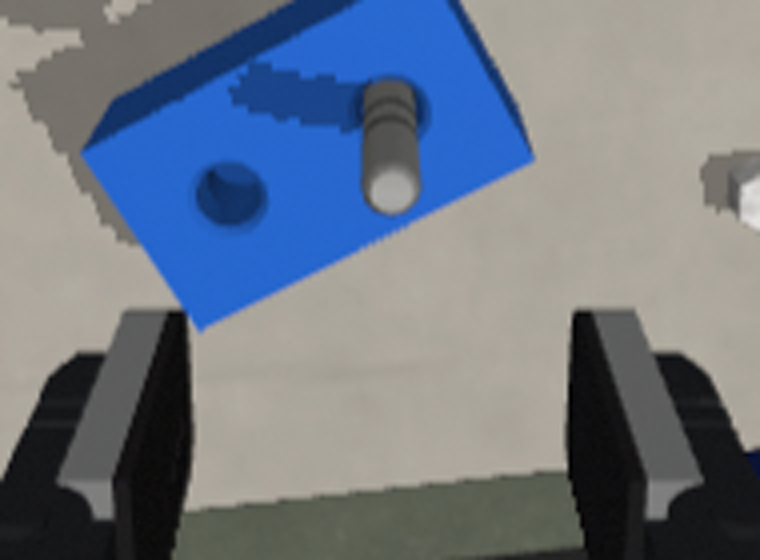

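View pics/w1d.png

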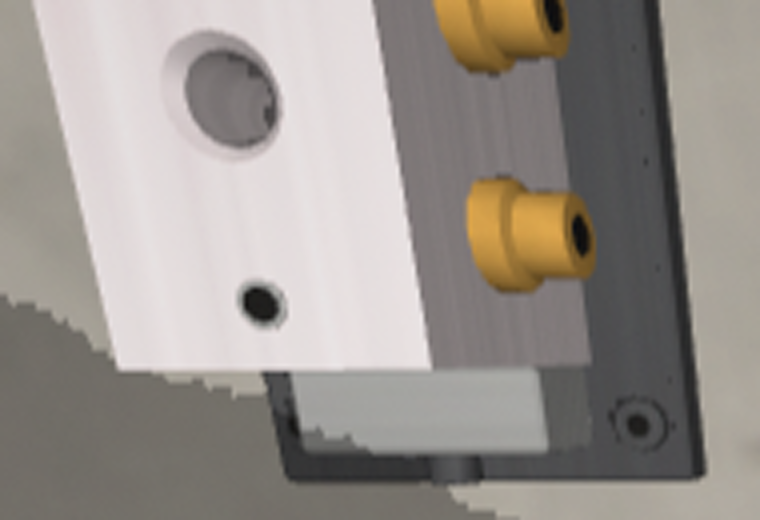

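Wrist view: the rod top is at (327.6, 217). The inner finger edges are at u = 277 and 373, so the midpoint is 325. The camera is therefore about 4 px off in u, and the rod lies about 1 mm in +x of the TCP. Descending to grip.

Request:
{"name": "servo_tool", "arguments": {
  "motion": [
    [[0, 1, 20, 0, 0, 0], [0, 0, 20, 0, 0, 0], [0, 0, 20, 0, 0, 0], [0, 0, 12, 0, 0, 0], [0, 0, 7, 0, 0, 0]]
  ]
}}

```text
time: 4.65
ee_pos: [0.6166, -0.2134, 0.0704]
tcp_rot: [-179.9, -0.0, 82.7]
wrist_force: [0.0, -0.5, 0.3]
opening: 0.0453
```

Request:
{"name": "servo_tool", "arguments": {
  "motion": [
    [[0, 0, 0, 0, 0, 0], [0, 0, 0, 0, 0, 0], [0, 0, 0, 0, 0, 0], [0, 0, 0, 0, 0, 0], [0, 0, 0, 0, 0, 0]]
  ],
  "gripper": 0,
  "newtons": 50
}}

```text
time: 5.15
ee_pos: [0.6175, -0.2139, 0.0724]
tcp_rot: [179.9, 0.0, 82.7]
wrist_force: [-0.0, 0.5, 5.1]
opening: 0.0082
```

```bash
python3 -c "
from m import *
p=shot('wrist','w2.png')
print(bot.get_obs())"
```

```text
{'time': 5.2, 'q': array([-19.106 ,  19.1803,   7.0098,  77.727 ,   0.0007,  78.1739]), 'qd': array([-0.0285, -0.0427,  0.0056, -0.0915, -0.0245, -0.0332]), 'joint_efforts': array([ -0.0602, -63.7212,  43.692 ,  -0.0429,  -0.0313,   0.0005]), 'ee_pos': array([ 0.6175, -0.2139,  0.0724]), 'tcp_rot': array([179.8996,   0.0203,  82.72  ]), 'wrist_force': array([-0.6557, -0.2966,  6.2758]), 'torque': array([-0.0304,  0.0247, -0.0016]), 'opening': 0.0074010990171456915}
```

View pics/w2.png

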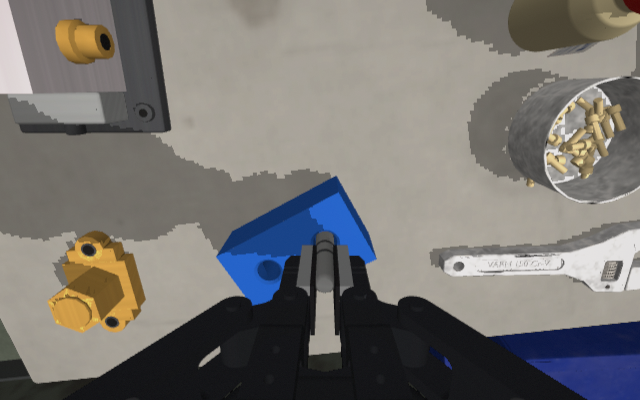

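Request:
{"name": "servo_tool", "arguments": {
  "motion": [
    [[0, 0, 0, 0, 0, 0], [0, 0, 0, 0, 0, 0]]
  ]
}}

```text
time: 5.4
ee_pos: [0.6175, -0.2139, 0.0724]
tcp_rot: [179.9, 0.0, 82.7]
wrist_force: [-0.8, -0.6, 6.8]
opening: 0.0078
```

```bash
python3 -c "
from m import *
p=shot('wrist','w3.png')
cv2.imwrite('pics/w3c.png',cv2.resize(p['color'][200:350,230:420,::-1],None,fx=4,fy=4,interpolation=cv2.INTER_CUBIC))
s=shot('scene','s3.png')
cv2.imwrite('pics/s3c.png',cv2.resize(s['color'][130:280,290:450,::-1],None,fx=4,fy=4,interpolation=cv2.INTER_CUBIC))
"
```

```text
(no output)
```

View pics/w3c.png

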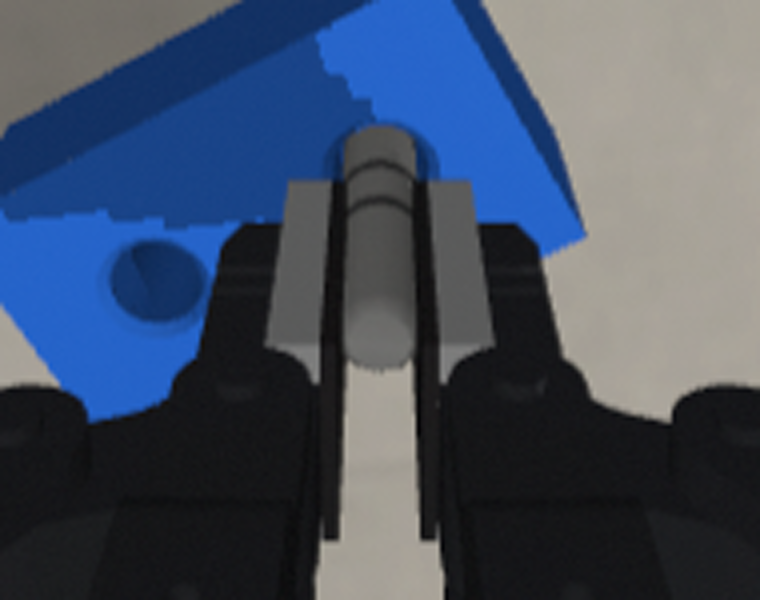

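View pics/s3c.png

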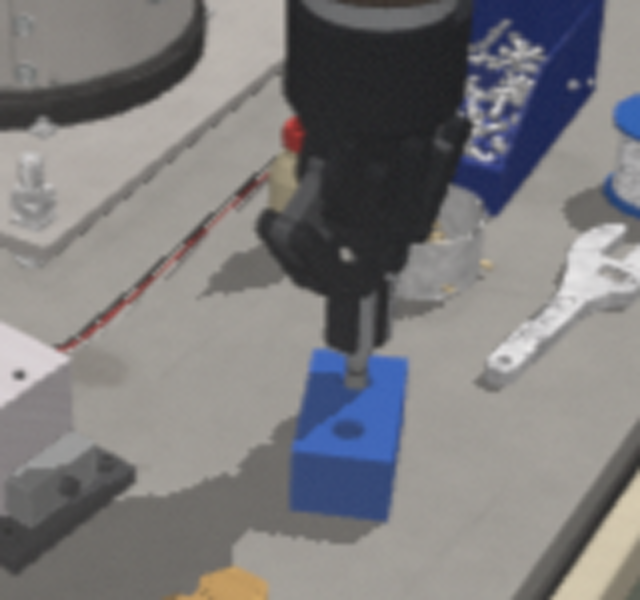

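Request:
{"name": "servo_tool", "arguments": {
  "motion": [
    [[0, 0, -8, 0, 0, 0], [0, 0, -16, 0, 0, 0], [0, 0, -20, 0, 0, 0], [0, 0, -20, 0, 0, 0], [0, 0, -20, 0, 0, 0]]
  ]
}}

```text
time: 6.0
ee_pos: [0.6169, -0.2137, 0.1573]
tcp_rot: [180.0, 0.0, 82.7]
wrist_force: [0.1, 0.5, -1.6]
opening: 0.0079
```

```bash
python3 -c "
from plan import *
plan([.5045,-.0855,.155],82.7,6)"
```

```text
[[[19, -21, 0, 0, 0, 0.0], [19, -22, 1, 0, 0, 0.0], [18, -21, 0, 0, 0, 0.0], [19, -21, 1, 0, 0, 0.0], [19, -21, -0, 0, 0, 0.0]]]
[[[19, -22, 0, 0, 0, 0.0]]]
end [ 0.5043 -0.0854  0.1553] 82.72360352356104 now 6.0 [ 0.6169 -0.2137  0.1573] [179.9699   0.008   82.7236] [ 0.1177  0.5434 -1.5715] 0.00785338215521245
```

Request:
{"name": "servo_tool", "arguments": {
  "motion": [
    [[19, -21, 0, 0, 0, 0], [19, -22, 1, 0, 0, 0], [18, -21, 0, 0, 0, 0], [19, -21, 1, 0, 0, 0], [19, -21, 0, 0, 0, 0]]
  ]
}}

```text
time: 6.5
ee_pos: [0.523, -0.1063, 0.1544]
tcp_rot: [180.0, 0.0, 82.7]
wrist_force: [-0.2, -0.3, 0.3]
opening: 0.0079
```

Request:
{"name": "servo_tool", "arguments": {
  "motion": [
    [[19, -22, 0, 0, 0, 0], [0, 0, 0, 0, 0, 0], [0, 0, 0, 0, 0, 0], [0, 0, 0, 0, 0, 0]]
  ]
}}

```text
time: 6.9
ee_pos: [0.5049, -0.0859, 0.154]
tcp_rot: [179.9, 0.0, 82.7]
wrist_force: [1.4, -0.2, -0.7]
opening: 0.0083
```

```bash
python3 -c "
from m import *
p=shot('wrist','w4.png')
cv2.imwrite('pics/w4c.png',cv2.resize(p['color'][130:310,230:420,::-1],None,fx=4,fy=3.3,interpolation=cv2.INTER_CUBIC))
cv2.imwrite('pics/w4c.png',cv2.resize(p['color'][170:320,230:420,::-1],None,fx=4,fy=4,interpolation=cv2.INTER_CUBIC))
s=shot('scene','s4.png');t=shot('top','t4.png')
cv2.imwrite('pics/s4c.png',cv2.resize(s['color'][150:280,210:370,::-1],None,fx=4,fy=4,interpolation=cv2.INTER_CUBIC))
o=bot.get_obs();e=o['ee_pos'];print(e,o['wrist_force'],o['opening'])
for n,P in [('rodbot',e-[0,0,.0624]),('tip',e-[0,0,.012]),('bore',[.5045,-.0855,.07])]: print(n,'w',proj(p,P),'s',proj(s,P))
"
```

```text
[ 0.5047 -0.0859  0.1532] [-1.0198 -0.2448 -0.2232] 0.008387939900681539
rodbot w [np.float64(321.1619357146216), np.float64(225.75499933476775)] s [np.float64(283.1125723071578), np.float64(207.92814475269296)]
tip w [np.float64(320.3685830416912), np.float64(268.6585520490136)] s [np.float64(281.17030592156823), np.float64(183.23003855454058)]
bore w [np.float64(321.0003757683662), np.float64(212.83773024019047)] s [np.float64(283.60752737314317), np.float64(217.6308580255374)]
```

View pics/w4c.png

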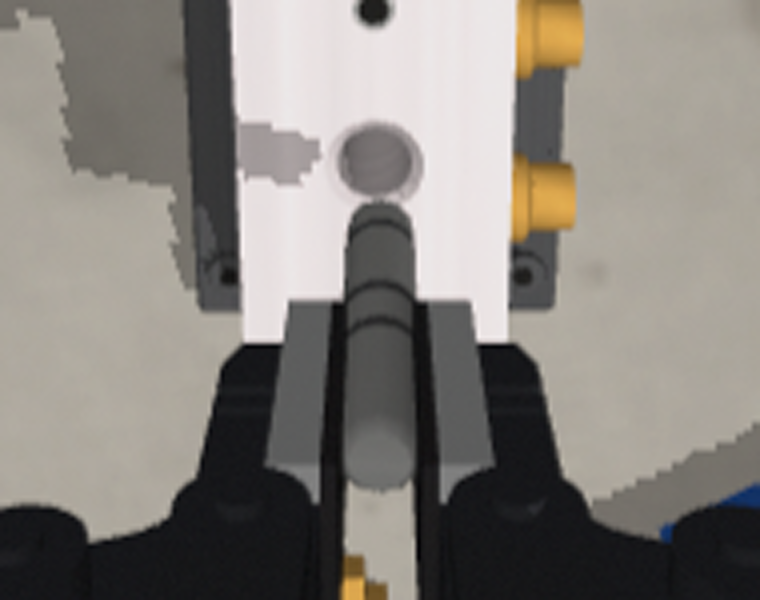

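View pics/s4c.png

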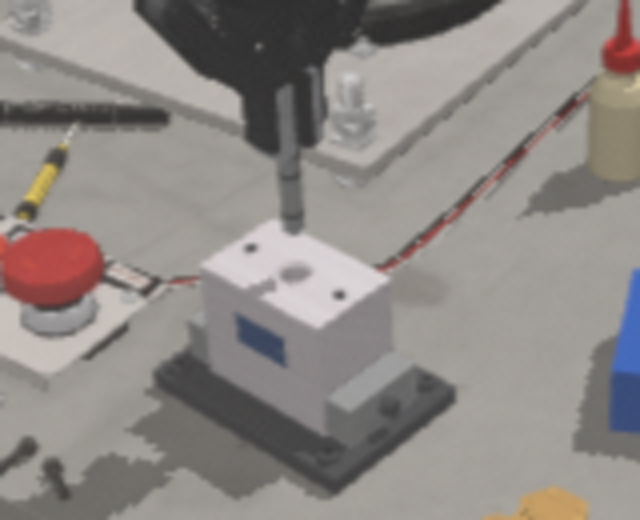

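Request:
{"name": "servo_tool", "arguments": {
  "motion": [
    [[0, 0, 8, 0, 0, 0], [0, 0, 8, 0, 0, 0], [0, 0, 2, 0, 0, 0], [0, 0, 0, 0, 0, 0], [0, 0, 0, 0, 0, 0]]
  ]
}}

```text
time: 7.55
ee_pos: [0.5043, -0.0854, 0.1353]
tcp_rot: [-180.0, 0.0, 82.7]
wrist_force: [-0.2, -0.1, 0.1]
opening: 0.0078
```

```bash
python3 -c "
from m import *
p=shot('wrist','w5.png')
cv2.imwrite('pics/w5c.png',cv2.resize(p['color'][170:320,230:420,::-1],None,fx=4,fy=4,interpolation=cv2.INTER_CUBIC))
s=shot('scene','s5.png')
cv2.imwrite('pics/s5c.png',cv2.resize(s['color'][170:260,240:330,::-1],None,fx=6,fy=6,interpolation=cv2.INTER_CUBIC))
o=bot.get_obs();e=o['ee_pos'];print(e,o['wrist_force'],o['opening'])
for n,P in [('rodbot',e-[0,0,.0624]),('bore',[.5045,-.0855,.07])]: print(n,'w',proj(p,P),'s',proj(s,P))
"
```

```text
[ 0.5045 -0.0854  0.1356] [-0.4766  0.1721 -0.0184] 0.008351765154192533
rodbot w [np.float64(321.83317166336616), np.float64(226.24487373787116)] s [np.float64(283.4379962231117), np.float64(216.16590207073395)]
bore w [np.float64(321.9540652400208), np.float64(224.3134814347844)] s [np.float64(283.60752737314317), np.float64(217.6308580255374)]
```

View pics/w5c.png

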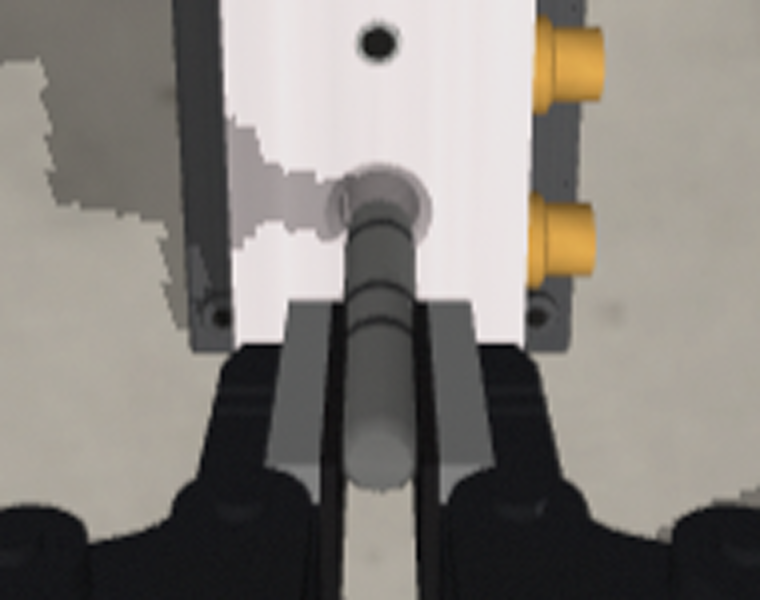

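View pics/s5c.png

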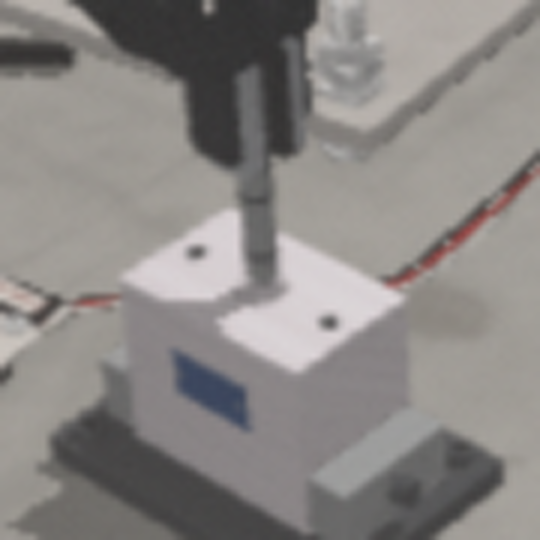

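Wrist view: the bore mouth is centred near crop (379, 213) and the rod end near (380, 229), so the rod should move about 1 mm in tool +x. The block edges are symmetric about the tool, so the yaw is good.

Request:
{"name": "servo_tool", "arguments": {
  "motion": [
    [[1, 0, 2, 0, 0, 0], [0, 0, 3, 0, 0, 0], [0, 0, 3, 0, 0, 0], [0, 0, 3, 0, 0, 0], [0, 0, 3, 0, 0, 0]]
  ]
}}

```text
time: 8.15
ee_pos: [0.5044, -0.0844, 0.1209]
tcp_rot: [-180.0, 0.0, 82.7]
wrist_force: [-0.4, -0.3, -0.1]
opening: 0.0078
```

```bash
python3 -c "
from m import *
p=shot('wrist','w6.png')
cv2.imwrite('pics/w6c.png',cv2.resize(p['color'][170:320,230:420,::-1],None,fx=4,fy=4,interpolation=cv2.INTER_CUBIC))
o=bot.get_obs();print(o['ee_pos'],o['wrist_force'],o['torque'],o['opening'])
"
```

```text
[ 0.5042 -0.0844  0.1204] [ 0.2235 -0.229  -1.4511] [-0.004   0.0396  0.0374] 0.007693303169626819
```

View pics/w6c.png

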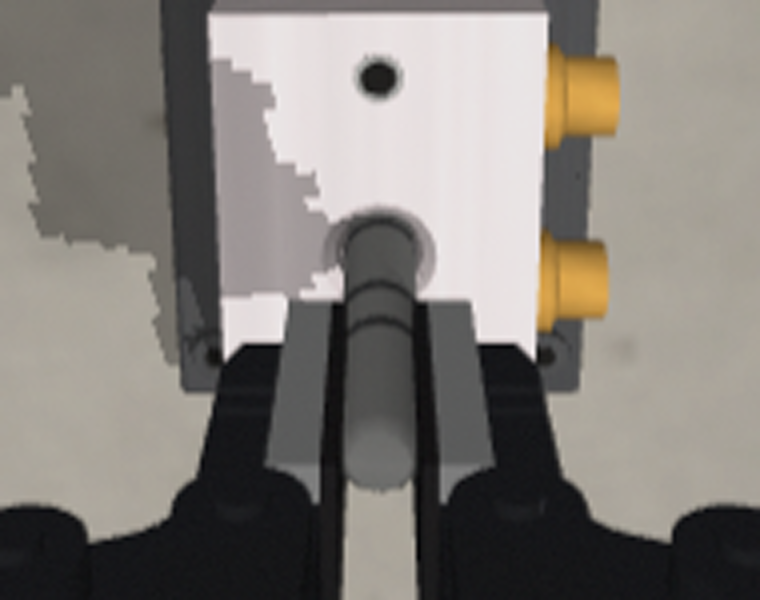

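The rod is in the bore, centred to within about 0.6 mm and with no contact force. Continuing down.

Request:
{"name": "servo_tool", "arguments": {
  "motion": [
    [[0, 0, 5, 0, 0, 0], [0, 0, 6, 0, 0, 0], [0, 0, 6, 0, 0, 0], [0, 0, 6, 0, 0, 0], [0, 0, 5, 0, 0, 0]]
  ]
}}

```text
time: 8.7
ee_pos: [0.5043, -0.0844, 0.0926]
tcp_rot: [-180.0, -0.0, 82.7]
wrist_force: [-0.1, -0.5, 0.6]
opening: 0.0081
```

Request:
{"name": "servo_tool", "arguments": {
  "motion": [
    [[0, 0, 1, 0, 0, 0], [0, 0, 0, 0, 0, 0], [0, 0, 0, 0, 0, 0]]
  ]
}}

```text
time: 9.0
ee_pos: [0.5046, -0.0845, 0.0925]
tcp_rot: [180.0, 0.0, 82.7]
wrist_force: [0.2, 0.3, -0.7]
opening: 0.0074
```

```bash
python3 -c "
from m import *
p=shot('wrist','w7.png')
cv2.imwrite('pics/w7c.png',cv2.resize(p['color'][170:320,230:420,::-1],None,fx=4,fy=4,interpolation=cv2.INTER_CUBIC))
o=bot.get_obs();print(o['ee_pos'],o['wrist_force'],o['torque'],o['opening'])
"
```

```text
[ 0.5046 -0.0844  0.0926] [-0.1671  0.2384  0.1559] [-0.0034 -0.0719  0.0303] 0.008426573792782305
```

View pics/w7c.png

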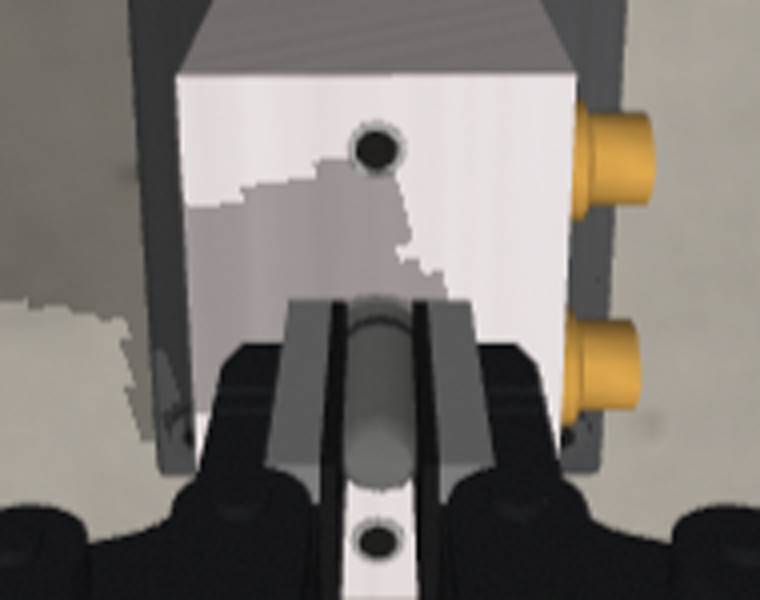

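Request:
{"name": "servo_tool", "arguments": {
  "motion": [
    [[0, 0, 1, 0, 0, 0], [0, 0, 0, 0, 0, 0]]
  ]
}}

```text
time: 9.25
ee_pos: [0.5045, -0.0844, 0.0913]
tcp_rot: [180.0, 0.0, 82.7]
wrist_force: [-0.6, 0.6, -0.5]
opening: 0.0079
```

Request:
{"name": "servo_tool", "arguments": {
  "motion": [
    [[0, 0, 0, 0, 0, 0], [0, 0, 0, 0, 0, 0], [0, 0, 0, 0, 0, 0], [0, 0, 0, 0, 0, 0]]
  ],
  "gripper": 45
}}

```text
time: 9.65
ee_pos: [0.5045, -0.0844, 0.0913]
tcp_rot: [180.0, 0.0, 82.7]
wrist_force: [0.1, 0.7, -0.1]
opening: 0.0452
```

Request:
{"name": "servo_tool", "arguments": {
  "motion": [
    [[0, 0, -10, 0, 0, 0], [0, 0, -20, 0, 0, 0], [0, 0, -20, 0, 0, 0], [0, 0, -10, 0, 0, 0], [0, 0, 0, 0, 0, 0]]
  ]
}}

```text
time: 10.15
ee_pos: [0.5053, -0.0846, 0.1531]
tcp_rot: [179.8, 0.0, 82.7]
wrist_force: [-0.0, 0.2, -0.0]
opening: 0.0451
```

Request:
{"name": "servo_tool", "arguments": {
  "motion": [
    [[0, 0, 0, 0, 0, 0], [0, 0, 0, 0, 0, 0]]
  ]
}}

```text
time: 10.35
ee_pos: [0.504, -0.0844, 0.1503]
tcp_rot: [-179.9, -0.0, 82.7]
wrist_force: [0.3, 0.1, -0.3]
opening: 0.045
```

```bash
python3 -c "
from m import *
p=shot('wrist','w8.png')
cv2.imwrite('pics/w8c.png',cv2.resize(p['color'][130:320,220:420,::-1],None,fx=4,fy=3.15,interpolation=cv2.INTER_CUBIC))
cv2.imwrite('pics/w8c.png',cv2.resize(p['color'][140:290,230:420,::-1],None,fx=4,fy=4,interpolation=cv2.INTER_CUBIC))
s=shot('scene','s8.png')
cv2.imwrite('pics/s8c.png',cv2.resize(s['color'][170:260,240:330,::-1],None,fx=6,fy=6,interpolation=cv2.INTER_CUBIC))
o=bot.get_obs();e=o['ee_pos'];print(e,o['wrist_force'],o['opening'])
for n,P in [('rodtop',[.5045,-.0845,.09]),('bore',[.5045,-.0845,.07])]: print(n,'w',proj(p,P),'s',proj(s,P))
w=np.radians(82.7); X=np.array([np.cos(w),np.sin(w),0])
for k in [-.027,.027]: print(proj(p,np.array([.5045,-.0845,.07])+k*X))
"
```

```text
[ 0.5041 -0.0844  0.1504] [ 0.1453 -0.5332 -1.0235] 0.04525208626656235
rodtop w [np.float64(322.48860909877374), np.float64(227.6298533768226)] s [np.float64(282.4093018498845), np.float64(208.12274716570815)]
bore w [np.float64(322.67109868229915), np.float64(215.42227556113946)] s [np.float64(283.1522862721365), np.float64(217.44860847522415)]
[np.float64(322.73193454698537), np.float64(252.0759342596191)]
[np.float64(322.60539367577525), np.float64(175.834954885417)]
```

View pics/w8c.png

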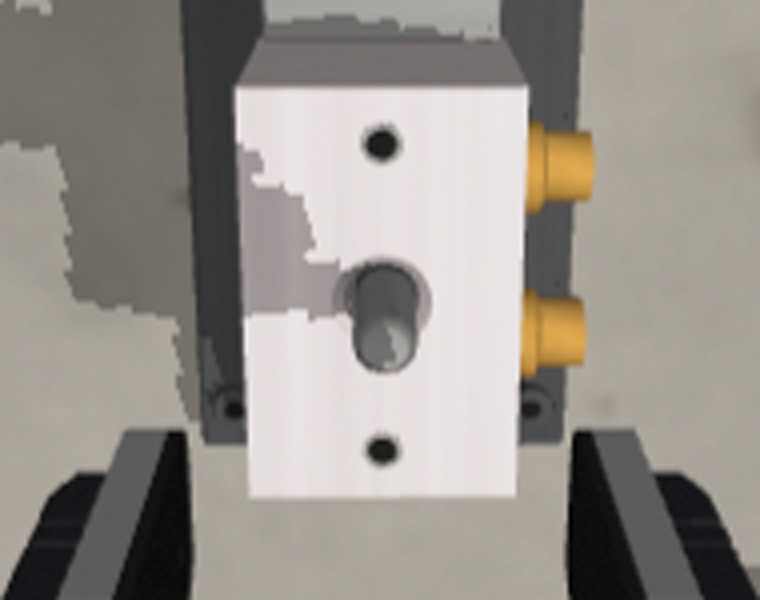

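View pics/s8c.png

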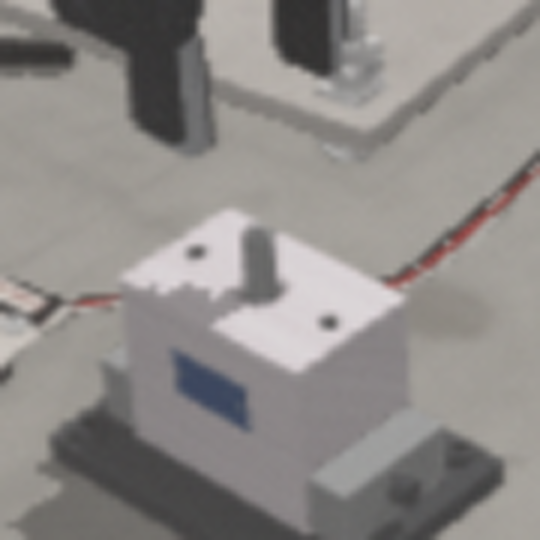

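Rod is standing in the bore with its top about 20 mm above the face (wrist (326, 226), predicted (322.5, 227.6), and the 3–4 px u bias is known). Going to the cover next.

```bash
python3 -c "
from plan import *
plan([.4695,-.2372,.12],87.2,5,start=([.5044,-.0844,.1505],82.7))"
```

```text
[[[-31, -3, 6, 0, 0, -0.016], [-31, -4, 6, 0, 0, -0.015], [-31, -4, 6, 0, 0, -0.016], [-31, -4, 6, 0, 0, -0.016], [-31, -5, 6, 0, 0, -0.016]]]
end [ 0.4696 -0.2368  0.1205] 87.22636658153351 now 10.45 [ 0.5041 -0.0844  0.1504] [-179.9161   -0.0036   82.7218] [ 0.1453 -0.5332 -1.0235] 0.04525208626656235
```

Request:
{"name": "servo_tool", "arguments": {
  "motion": [
    [[-31, -3, 6, 0, 0, -0.016], [-31, -4, 6, 0, 0, -0.015], [-31, -4, 6, 0, 0, -0.016], [-31, -4, 6, 0, 0, -0.016], [-31, -5, 6, 0, 0, -0.016]]
  ],
  "gripper": 50
}}

```text
time: 10.95
ee_pos: [0.4691, -0.2379, 0.1205]
tcp_rot: [-180.0, -0.0, 87.3]
wrist_force: [0.2, -0.2, -0.2]
opening: 0.0501
```

Request:
{"name": "servo_tool", "arguments": {
  "motion": [
    [[0, 0, 0, 0, 0, 0], [0, 0, 0, 0, 0, 0], [0, 0, 0, 0, 0, 0]]
  ]
}}

```text
time: 11.25
ee_pos: [0.4698, -0.2363, 0.1212]
tcp_rot: [-180.0, -0.0, 87.3]
wrist_force: [-0.2, 0.2, -0.5]
opening: 0.0499
```

```bash
python3 -c "
from m import *
p=shot('wrist','w9.png')
cv2.imwrite('pics/w9c.png',cv2.resize(p['color'][140:290,230:420,::-1],None,fx=4,fy=4,interpolation=cv2.INTER_CUBIC))
o=bot.get_obs();e=o['ee_pos'];print(e,o['tcp_rot'],o['wrist_force'],o['opening'])
w=np.radians(87.2); X=np.array([np.cos(w),np.sin(w),0])
c=np.array([.4695,-.2372,0])
for n,P in [('top',c+[0,0,.0365]),('h1',c+[0,0,.01]+.027*X),('h2',c+[0,0,.01]-.027*X)]: print(n,'w',(np.array(proj(p,P))-[230,140])*4+1.5)
"
```

```text
[ 0.47   -0.2361  0.1213] [179.9994  -0.0088  87.2936] [-0.9859 -0.6448  0.6902] 0.04987994345811945
top w [367.0755 297.5029]
h1 w [367.9183 105.1158]
h2 w [368.4484 377.6781]
```

View pics/w9c.png

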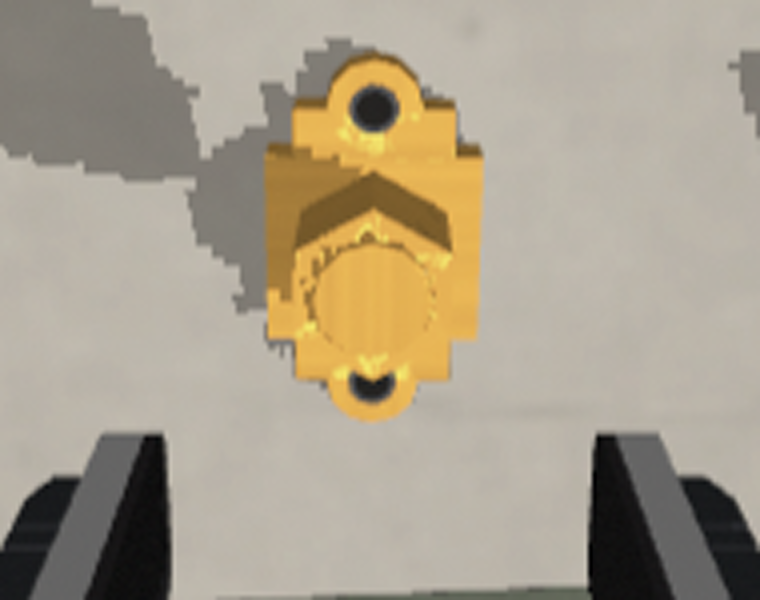

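Wrist crop: ear holes at (374, 108) and (372, 382), hex centre (374, 298), finger midline 379. So the cover sits about 1 mm to −x and −y of the TCP. Adjusting and descending.

Request:
{"name": "servo_tool", "arguments": {
  "motion": [
    [[-1, -1, 20, 0, 0, 0.008], [0, 0, 20, 0, 0, 0], [0, 0, 15, 0, 0, 0], [0, 0, 10, 0, 0, 0], [0, 0, 0, 0, 0, 0]]
  ]
}}

```text
time: 11.8
ee_pos: [0.4682, -0.2371, 0.055]
tcp_rot: [-179.9, -0.0, 86.8]
wrist_force: [0.4, 0.1, -0.2]
opening: 0.0499
```

```bash
python3 -c "
from m import *
p=shot('wrist','w10.png')
cv2.imwrite('pics/w10c.png',cv2.resize(p['color'][150:350,200:440,::-1],None,fx=3,fy=3,interpolation=cv2.INTER_CUBIC))
o=bot.get_obs();e=o['ee_pos'];print(e,o['tcp_rot'],o['wrist_force'],o['opening'])
"
```

```text
[ 0.4686 -0.2374  0.0561] [-179.9621   -0.0162   86.8141] [-0.0134 -0.2929 -0.0822] 0.04977664348958398
```

View pics/w10c.png

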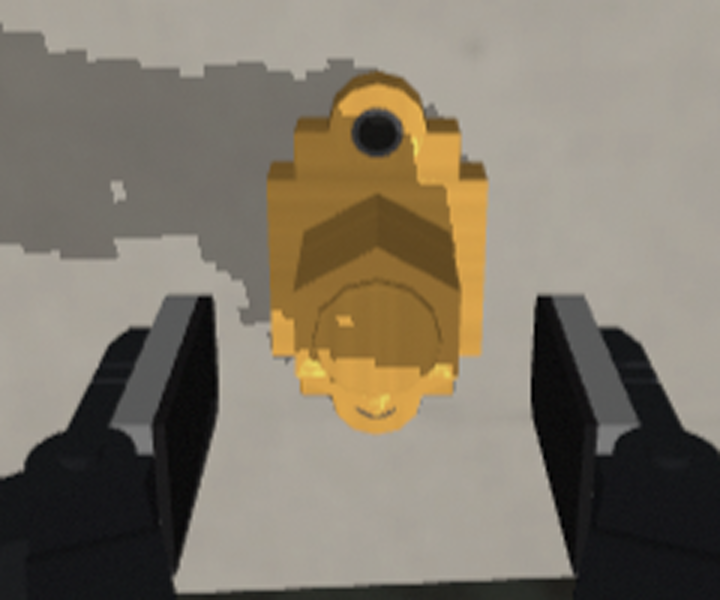

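Request:
{"name": "servo_tool", "arguments": {
  "motion": [
    [[0, 0, 10, 0, 0, 0], [0, 0, 9, 0, 0, 0], [0, 0, 5, 0, 0, 0], [0, 0, 0, 0, 0, 0], [0, 0, 0, 0, 0, 0]]
  ]
}}

```text
time: 12.35
ee_pos: [0.4687, -0.2378, 0.0323]
tcp_rot: [-180.0, -0.0, 86.8]
wrist_force: [0.5, -0.9, 0.1]
opening: 0.05
```

Request:
{"name": "servo_tool", "arguments": {
  "motion": [
    [[0, 0, 0, 0, 0, 0], [0, 0, 0, 0, 0, 0], [0, 0, 0, 0, 0, 0], [0, 0, 0, 0, 0, 0], [0, 0, 0, 0, 0, 0]]
  ],
  "gripper": 15,
  "newtons": 90
}}

```text
time: 12.85
ee_pos: [0.469, -0.2379, 0.033]
tcp_rot: [179.9, 0.0, 86.8]
wrist_force: [-1.6, -0.1, 5.2]
opening: 0.0252
```

```bash
python3 -c "
from m import *
p=shot('wrist','w11.png')
cv2.imwrite('pics/w11c.png',cv2.resize(p['color'][150:350,200:440,::-1],None,fx=3,fy=3,interpolation=cv2.INTER_CUBIC))
o=bot.get_obs();e=o['ee_pos'];print(e,o['tcp_rot'],o['wrist_force'],o['torque'],o['opening'])
"
```

```text
[ 0.4691 -0.238   0.0331] [179.9395   0.0297  86.7928] [-0.7728  0.9948  5.2312] [ 0.0841  0.2913 -0.0099] 0.025055222647884137
```

View pics/w11c.png

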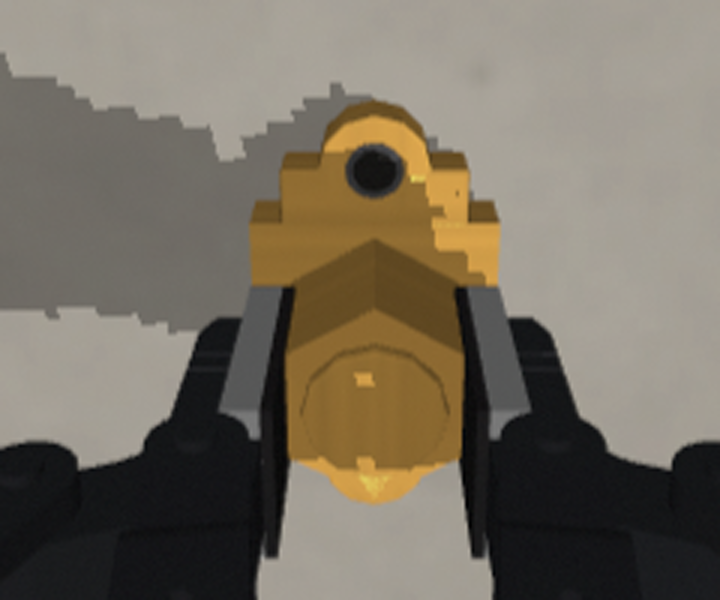

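Request:
{"name": "servo_tool", "arguments": {
  "motion": [
    [[0, 0, -6, 0, 0, 0], [0, 0, -16, 0, 0, 0], [0, 0, -30, 0, 0, 0], [0, 0, -35, 0, 0, 0], [0, 0, -31, 0, 0, 0]]
  ]
}}

```text
time: 13.4
ee_pos: [0.4685, -0.2377, 0.1518]
tcp_rot: [-180.0, -0.0, 86.8]
wrist_force: [1.1, -0.4, -1.3]
opening: 0.025
```

Request:
{"name": "servo_tool", "arguments": {
  "motion": [
    [[0, 0, 0, 0, 0, 0], [0, 0, 0, 0, 0, 0]]
  ]
}}

```text
time: 13.6
ee_pos: [0.4689, -0.2379, 0.1506]
tcp_rot: [180.0, 0.0, 86.8]
wrist_force: [0.6, 0.1, -2.1]
opening: 0.025
```

```bash
python3 -c "
from plan import *
o=bot.get_obs()
plan([.5043,-.0846,.15],82.7,6)
p=shot('wrist','w12.png')
cv2.imwrite('pics/w12c.png',cv2.resize(p['color'][150:350,200:440,::-1],None,fx=3,fy=3,interpolation=cv2.INTER_CUBIC))
e=o['ee_pos']
w=np.radians(o['tcp_rot'][2]); X=np.array([np.cos(w),np.sin(w),0])
for z in [.023,.022]:
  for P in [e+[0,0,-z]+.027*X, e+[0,0,-z]-.027*X,e+[0,0,.0035]]: print((np.array(proj(p,P))-[200,150])*3+1)
"
```

```text
[[[26, 4, 0, 0, 0, 0.012], [26, 5, 0, 0, 0, 0.012], [26, 3, 0, 0, 0, 0.012], [26, 4, 0, 0, 0, 0.012], [26, 3, 0, 0, 0, 0.011]]]
[[[26, 3, 1, 0, 0, 0.012]]]
end [ 0.5042 -0.0843  0.1496] 82.7222048570141 now 13.6 [ 0.4689 -0.2379  0.1506] [179.9562   0.0198  86.7902] [ 0.6409  0.0579 -2.1042] 0.0249653048605356
[363.0512 170.1967]
[364.2325 461.6444]
[362.1023 415.6669]
[362.9942 172.393 ]
[364.1876 465.228 ]
[362.1023 415.6669]
```

View pics/w12c.png

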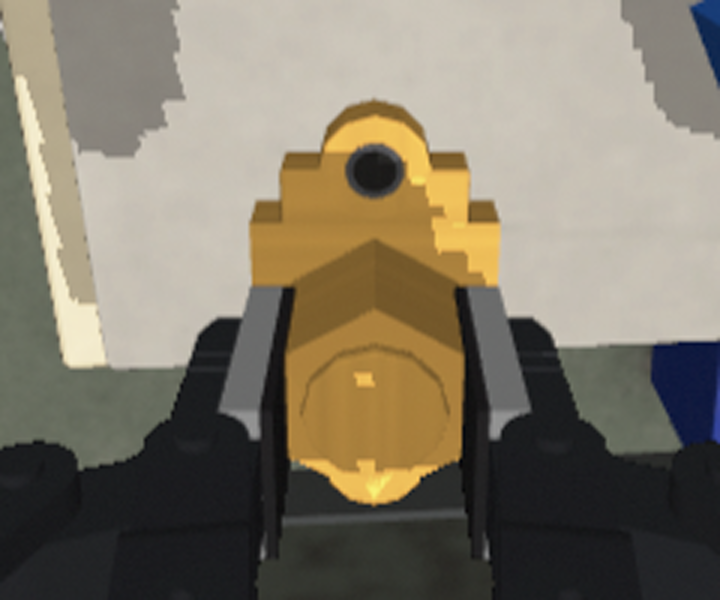

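Request:
{"name": "servo_tool", "arguments": {
  "motion": [
    [[26, 4, 0, 0, 0, 0.012], [26, 5, 0, 0, 0, 0.012], [26, 3, 0, 0, 0, 0.012], [26, 4, 0, 0, 0, 0.012], [26, 3, 0, 0, 0, 0.011]]
  ]
}}

```text
time: 14.15
ee_pos: [0.4974, -0.1085, 0.1484]
tcp_rot: [-179.8, -0.0, 83.4]
wrist_force: [-0.5, -0.4, -1.9]
opening: 0.0252
```

Request:
{"name": "servo_tool", "arguments": {
  "motion": [
    [[26, 3, 0, 0, 0, 0.012], [0, 0, 0, 0, 0, 0], [0, 0, 0, 0, 0, 0], [0, 0, 0, 0, 0, 0]]
  ]
}}

```text
time: 14.55
ee_pos: [0.5035, -0.0847, 0.1494]
tcp_rot: [-179.9, 0.0, 82.7]
wrist_force: [0.2, 0.0, -0.8]
opening: 0.0246
```

```bash
python3 -c "
from m import *
p=shot('wrist','w13.png');s=shot('scene','s13.png')
cv2.imwrite('pics/w13c.png',cv2.resize(p['color'][150:350,200:440,::-1],None,fx=3,fy=3,interpolation=cv2.INTER_CUBIC))
cv2.imwrite('pics/s13c.png',cv2.resize(s['color'][150:270,220:340,::-1],None,fx=5,fy=5,interpolation=cv2.INTER_CUBIC))
o=bot.get_obs();e=o['ee_pos'];print(e,o['tcp_rot'],o['wrist_force'])
B=np.array([.5043,-.0846,0]);w=np.radians(82.7); X=np.array([np.cos(w),np.sin(w),0]);Y=np.array([np.sin(w),-np.cos(w),0])
def P(c,q): return (np.array(proj(c,q))-([200,150] if c is p else [220,150]))*(3 if c is p else 5)+(1 if c is p else 2)
C=e-[0,0,.033]
for n,q in [('hole+',B+[0,0,.07]+.027*X),('hole-',B+[0,0,.07]-.027*X),('rodtop',B+[0,0,.09]),('ear+',C+[0,0,.01]+.027*X),('ear-',C+[0,0,.01]-.027*X),('hextop',C+[0,0,.034]),('backcorners',B+[0,0,.07]+.036*X+.023*Y),('',B+[0,0,.07]+.036*X-.023*Y)]: print(n,'w',P(p,q),'s',P(s,q))
"
```

```text
[ 0.5037 -0.0849  0.1498] [-179.9591    0.0052   82.6716] [ 0.183   1.1336 -1.5078]
hole+ w [370.2138  78.3557] s [263.641  310.7721]
hole- w [370.5405 307.9777] s [373.5953 369.5193]
rodtop w [369.9622 234.446 ] s [313.9232 292.989 ]
ear+ w [364.973  173.2164] s [250.4557 177.2538]
ear- w [365.9126 464.9524] s [364.4142 233.3736]
hextop w [363.9673 409.4107] s [301.5344 144.1026]
backcorners w [480.7196  36.4458] s [291.8011 272.8355]
 w [259.6025  36.4446] s [198.7931 330.8697]
```

View pics/w13c.png

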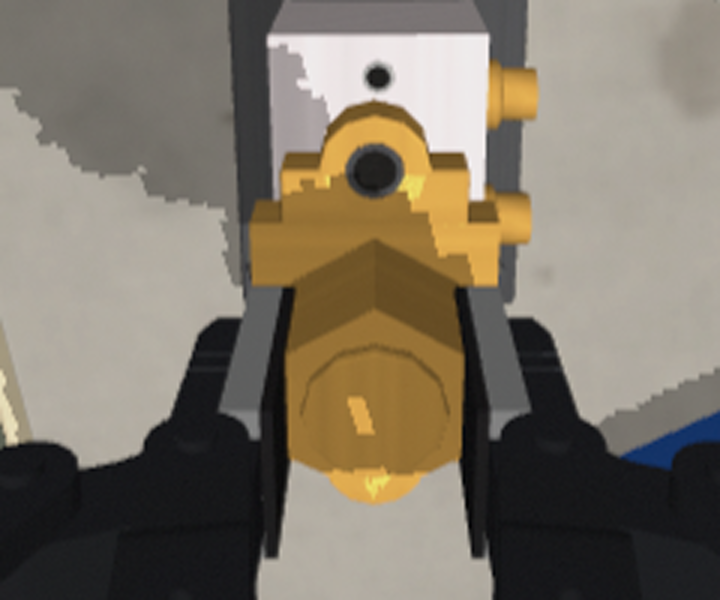

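View pics/s13c.png

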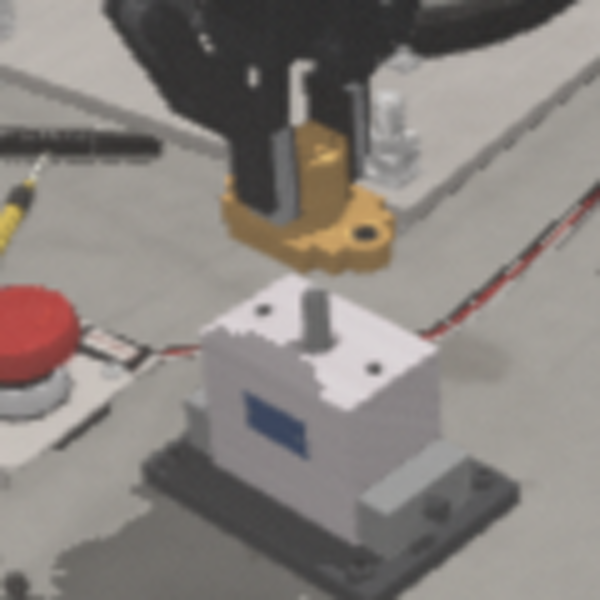

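All tapped-hole and ear positions agree with the model within about 0.3 mm after removing the known camera bias. Lowering to just above the rod.

Request:
{"name": "servo_tool", "arguments": {
  "motion": [
    [[0, 0.5, 6, 0, 0, 0], [0, 0, 8, 0, 0, 0], [0, 0, 6, 0, 0, 0], [0, 0, 2, 0, 0, 0], [0, 0, 0, 0, 0, 0]]
  ]
}}

```text
time: 15.15
ee_pos: [0.5042, -0.0843, 0.1277]
tcp_rot: [-179.9, 0.0, 82.7]
wrist_force: [0.2, 0.0, -1.2]
opening: 0.0251
```

```bash
cat > look.py <<'E'
from m import *
import sys
k=sys.argv[1]
p=shot('wrist','w%s.png'%k);s=shot('scene','s%s.png'%k)
cv2.imwrite('pics/w%sc.png'%k,cv2.resize(p['color'][150:350,200:440,::-1],None,fx=3,fy=3,interpolation=cv2.INTER_CUBIC))
cv2.imwrite('pics/s%sc.png'%k,cv2.resize(s['color'][150:270,220:340,::-1],None,fx=5,fy=5,interpolation=cv2.INTER_CUBIC))
o=bot.get_obs();e=o['ee_pos'];print(o['time'],e,o['tcp_rot'],o['wrist_force'],o['torque'],o['opening'])
B=np.array([.5043,-.0846,0]);w=np.radians(82.7); X=np.array([np.cos(w),np.sin(w),0]);Y=np.array([np.sin(w),-np.cos(w),0])
def P(c,q): return (np.array(proj(c,q))-([200,150] if c is p else [220,150]))*(3 if c is p else 5)+(1 if c is p else 2)
C=e-[0,0,.033]
for n,q in [('hole+',B+[0,0,.07]+.027*X),('hole-',B+[0,0,.07]-.027*X),('rodtop',B+[0,0,.09]),('ear+',C+[0,0,.01]+.027*X),('ear-',C+[0,0,.01]-.027*X),('hextop',C+[0,0,.034])]: print(n,'w',P(p,q),'s',P(s,q))
E
python3 look.py 14
```

```text
15.25 [ 0.5045 -0.0843  0.1284] [179.9917   0.0005  82.7223] [-0.7342  0.1976 -1.396 ] [-0.0209  0.0353 -0.0033] 0.025266227238038903
hole+ w [366.189  109.8966] s [263.641  310.7721]
hole- w [366.8366 359.6687] s [373.5953 369.5193]
rodtop w [365.7156 285.6304] s [313.9232 292.989 ]
ear+ w [365.7737 172.407 ] s [255.5895 227.5453]
ear- w [366.5881 464.778 ] s [367.9149 284.6323]
hextop w [364.9186 409.0238] s [306.033  196.6935]
```

View pics/w14c.png

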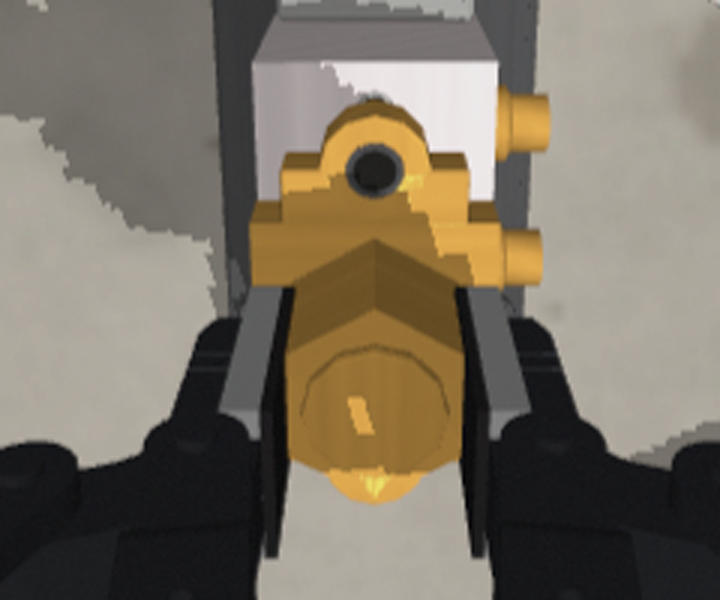

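View pics/s14c.png

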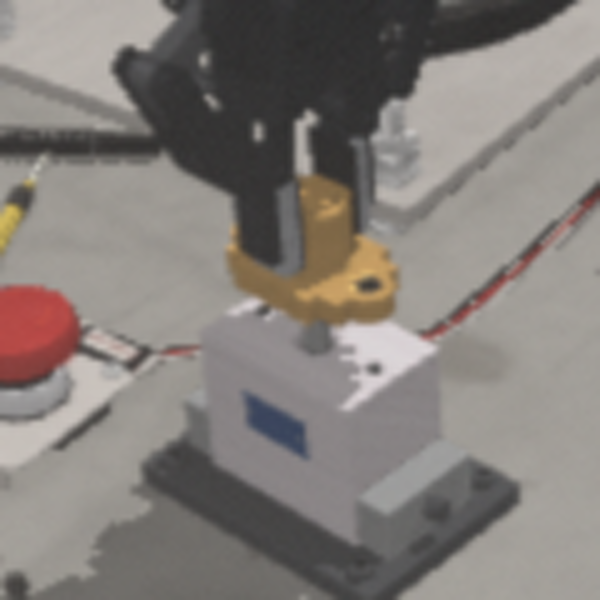

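Cover and block are symmetric about crop u = 375, and the rod is under the middle of the cover. Lowering over the rod.

Request:
{"name": "servo_tool", "arguments": {
  "motion": [
    [[0, 0, 3, 0, 0, 0], [0, 0, 2, 0, 0, 0], [0, 0, 2, 0, 0, 0], [0, 0, 2, 0, 0, 0], [0, 0, 2, 0, 0, 0]]
  ]
}}

```text
time: 15.75
ee_pos: [0.5045, -0.0843, 0.1171]
tcp_rot: [180.0, 0.0, 82.7]
wrist_force: [0.3, 0.2, -1.2]
opening: 0.0248
```

```bash
python3 look.py 15
```

```text
15.85 [ 0.5043 -0.0843  0.1169] [-179.9706    0.0001   82.7237] [-0.7201  0.2683 -2.167 ] [ 0.0389 -0.0249  0.0104] 0.02495271997592304
hole+ w [364.0018 126.8902] s [263.641  310.7721]
hole- w [364.8515 387.9874] s [373.5953 369.5193]
rodtop w [363.4533 314.1425] s [313.9232 292.989 ]
ear+ w [362.5493 170.5998] s [257.6781 255.0526]
ear- w [363.6518 461.7247] s [369.2055 312.7072]
hextop w [361.5049 405.6393] s [307.8024 225.4013]
```

View pics/s15c.png

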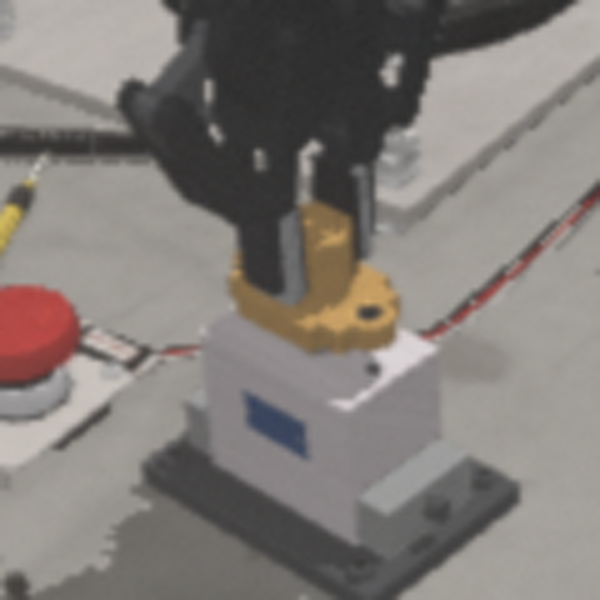

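No contact force with the underside at about 84 mm, below the rod top at 90 mm, so the rod end is in the blind hole. Pressing on.

Request:
{"name": "servo_tool", "arguments": {
  "motion": [
    [[0, 0, 2, 0, 0, 0], [0, 0, 2, 0, 0, 0], [0, 0, 1, 0, 0, 0], [0, 0, 1, 0, 0, 0], [0, 0, 1, 0, 0, 0]]
  ]
}}

```text
time: 16.35
ee_pos: [0.5047, -0.0843, 0.1106]
tcp_rot: [180.0, 0.0, 82.7]
wrist_force: [0.3, -0.0, 1.6]
opening: 0.0249
```

Request:
{"name": "servo_tool", "arguments": {
  "motion": [
    [[0, 0, 1, 0, 0, 0], [0, 0, 1, 0, 0, 0], [0, 0, 1, 0, 0, 0], [0, 0, 0, 0, 0, 0], [0, 0, 0, 0, 0, 0]]
  ]
}}

```text
time: 16.85
ee_pos: [0.5046, -0.0843, 0.1074]
tcp_rot: [180.0, 0.0, 82.7]
wrist_force: [0.1, -0.1, 3.8]
opening: 0.025
```

```bash
python3 look.py 16
```

```text
16.95 [ 0.5045 -0.0843  0.1074] [179.992    0.0009  82.7231] [-0.0026 -0.6037  3.7217] [-0.0157  0.0114  0.0122] 0.02501224854614847
hole+ w [362.9087 143.8801] s [263.641  310.7721]
hole- w [363.9033 416.2479] s [373.5953 369.5193]
rodtop w [362.2958 343.01  ] s [313.9232 292.989 ]
ear+ w [363.2674 170.9075] s [260.2425 277.0772]
ear- w [364.306  462.2303] s [371.117  335.1508]
hextop w [362.3465 406.2046] s [310.1208 248.388 ]
```

View pics/s16c.png

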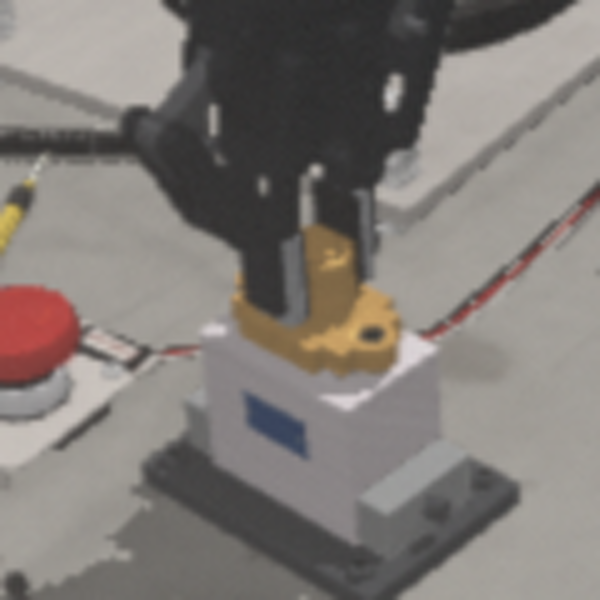

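View pics/w16c.png

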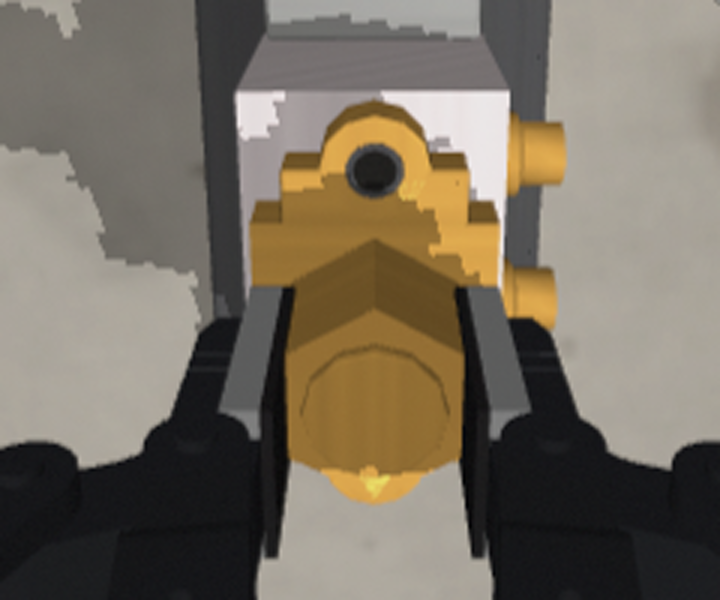

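Spring contact confirmed: the force rises by about 0.5 N per mm. Continuing gently to the flange contact.

Request:
{"name": "servo_tool", "arguments": {
  "motion": [
    [[0, 0, 1, 0, 0, 0], [0, 0, 1, 0, 0, 0], [0, 0, 1, 0, 0, 0], [0, 0, 0, 0, 0, 0], [0, 0, 0, 0, 0, 0]]
  ]
}}

```text
time: 17.45
ee_pos: [0.5045, -0.0843, 0.1044]
tcp_rot: [180.0, 0.0, 82.7]
wrist_force: [-0.2, -0.3, 4.7]
opening: 0.025
```

Request:
{"name": "servo_tool", "arguments": {
  "motion": [
    [[0, 0, 0.5, 0, 0, 0], [0, 0, 0.5, 0, 0, 0], [0, 0, 0, 0, 0, 0]]
  ]
}}

```text
time: 17.75
ee_pos: [0.5046, -0.0843, 0.1034]
tcp_rot: [180.0, -0.0, 82.7]
wrist_force: [0.3, -0.4, 5.7]
opening: 0.0246
```

Request:
{"name": "servo_tool", "arguments": {
  "motion": [
    [[0, 0, 0.3, 0, 0, 0], [0, 0, 0, 0, 0, 0]]
  ]
}}

```text
time: 17.95
ee_pos: [0.5046, -0.0843, 0.1032]
tcp_rot: [180.0, 0.0, 82.7]
wrist_force: [-0.9, 0.2, 6.0]
opening: 0.0249
```

Request:
{"name": "servo_tool", "arguments": {
  "motion": [
    [[0, 0, 0.3, 0, 0, 0], [0, 0, 0, 0, 0, 0], [0, 0, 0, 0, 0, 0]]
  ]
}}

```text
time: 18.25
ee_pos: [0.5046, -0.0843, 0.103]
tcp_rot: [180.0, 0.0, 82.7]
wrist_force: [-0.3, 0.8, 6.7]
opening: 0.0246
```

Request:
{"name": "servo_tool", "arguments": {
  "motion": [
    [[0, 0, 0.3, 0, 0, 0], [0, 0, 0, 0, 0, 0], [0, 0, 0, 0, 0, 0]]
  ]
}}

```text
time: 18.55
ee_pos: [0.5046, -0.0843, 0.103]
tcp_rot: [180.0, 0.0, 82.7]
wrist_force: [-1.0, 0.5, 9.2]
opening: 0.025
```

```bash
python3 look.py 17
```

```text
18.65 [ 0.5046 -0.0843  0.103 ] [179.9565   0.0018  82.7233] [-1.2339  0.0351  9.6893] [0.0613 0.2673 0.0415] 0.024848390603641735
hole+ w [362.0618 152.2444] s [263.641  310.7721]
hole- w [363.1584 430.0331] s [373.5953 369.5193]
rodtop w [361.443  357.2666] s [313.9232 292.989 ]
ear+ w [363.3551 170.9582] s [261.4036 287.0133]
ear- w [364.3866 462.3355] s [371.9807 345.2711]
hextop w [362.5315 406.3217] s [311.1695 258.7554]
```

View pics/s17c.png

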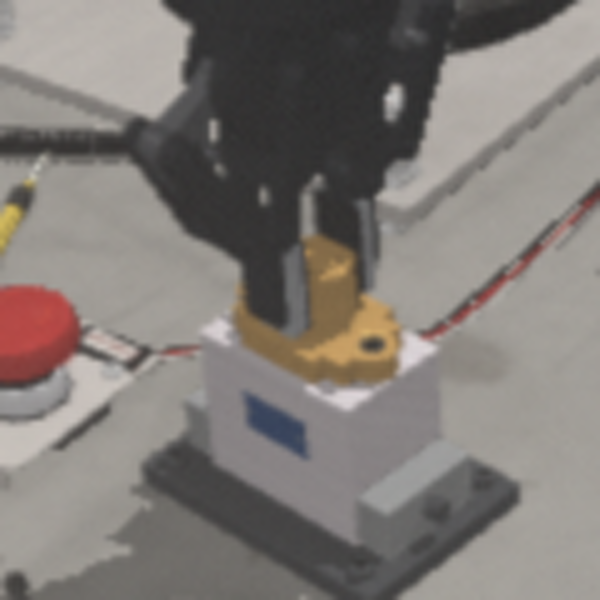

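View pics/w17c.png

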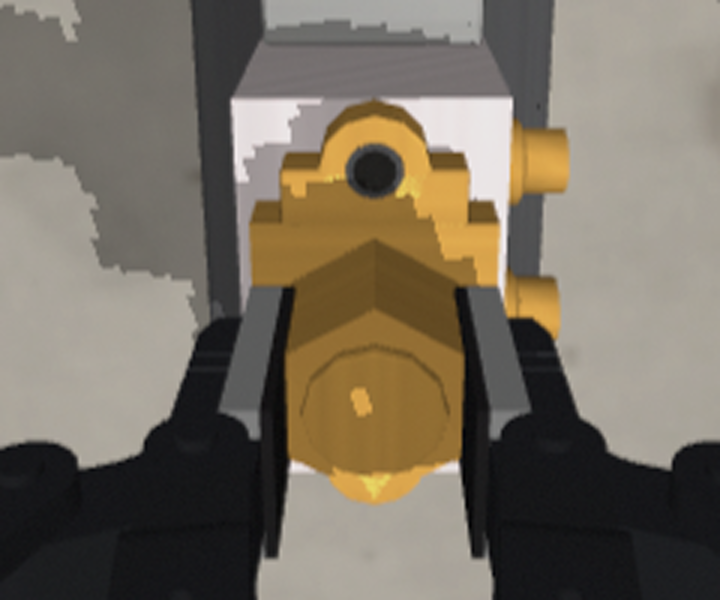

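The flange has seated: z is constant at 0.1030 and the force now climbs 2.5–3 N per 0.3 mm. Bringing the push to about 15 N.

Request:
{"name": "servo_tool", "arguments": {
  "motion": [
    [[0, 0, 0.3, 0, 0, 0], [0, 0, 0, 0, 0, 0], [0, 0, 0, 0, 0, 0], [0, 0, 0, 0, 0, 0]]
  ]
}}

```text
time: 19.05
ee_pos: [0.5047, -0.0843, 0.103]
tcp_rot: [179.9, 0.0, 82.7]
wrist_force: [-2.2, 0.6, 11.6]
opening: 0.0248
```

Request:
{"name": "servo_tool", "arguments": {
  "motion": [
    [[0, 0, 0.3, 0, 0, 0], [0, 0, 0, 0, 0, 0], [0, 0, 0, 0, 0, 0], [0, 0, 0, 0, 0, 0], [0, 0, 0, 0, 0, 0]]
  ]
}}

```text
time: 19.55
ee_pos: [0.5047, -0.0843, 0.103]
tcp_rot: [179.9, 0.0, 82.7]
wrist_force: [-3.0, 1.3, 13.4]
opening: 0.0253
```

```bash
python3 look.py 18
```

```text
19.65 [ 0.5046 -0.0843  0.103 ] [179.9337   0.0009  82.7223] [-3.3286  0.5818 14.39  ] [ 0.1442  0.8142 -0.0185] 0.025094342397395553
hole+ w [361.9388 152.2733] s [263.641  310.7721]
hole- w [363.0475 430.0811] s [373.5953 369.5193]
rodtop w [361.3653 357.3191] s [313.9232 292.989 ]
ear+ w [363.2483 170.7667] s [261.3584 287.0621]
ear- w [364.2909 462.1482] s [371.9296 345.3194]
hextop w [362.4844 406.1004] s [311.1208 258.807 ]
```

The push is 14 N, with a side load of about 3 N in x. I'll relieve that and top up slightly.

Request:
{"name": "servo_tool", "arguments": {
  "motion": [
    [[0, -0.3, 0.1, 0, 0, 0], [0, 0, 0, 0, 0, 0], [0, 0, 0, 0, 0, 0], [0, 0, 0, 0, 0, 0], [0, 0, 0, 0, 0, 0]]
  ]
}}

```text
time: 20.15
ee_pos: [0.5046, -0.0843, 0.103]
tcp_rot: [179.9, 0.0, 82.7]
wrist_force: [-2.4, 0.7, 14.2]
opening: 0.025
```

```bash
python3 look.py 19; python3 -c "
import cv2
a=cv2.imread('pics/s19.png');cv2.imwrite('pics/s19d.png',cv2.resize(a[130:330,190:450],None,fx=3,fy=3,interpolation=cv2.INTER_CUBIC))"
```

```text
20.25 [ 0.5046 -0.0843  0.1031] [179.8924   0.0027  82.7231] [-1.3262 -0.4586 13.9719] [0.1226 0.5598 0.0068] 0.02504130235646429
hole+ w [361.958  152.2656] s [263.641  310.7721]
hole- w [363.0627 430.071 ] s [373.5953 369.5193]
rodtop w [361.4655 357.3085] s [313.9232 292.989 ]
ear+ w [363.2553 170.9527] s [261.3526 286.9522]
ear- w [364.2951 462.3976] s [371.9294 345.2086]
hextop w [362.5968 406.3857] s [311.1174 258.6918]
```

View pics/s19d.png

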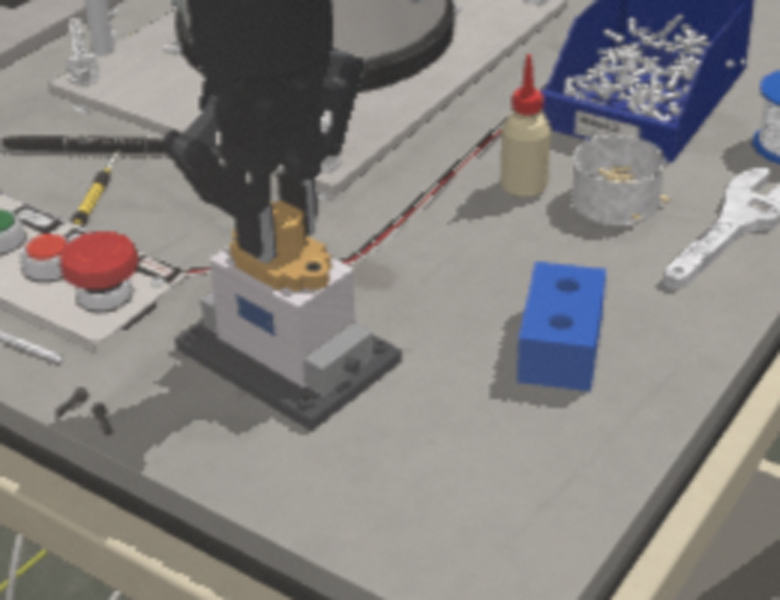

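View pics/w19c.png

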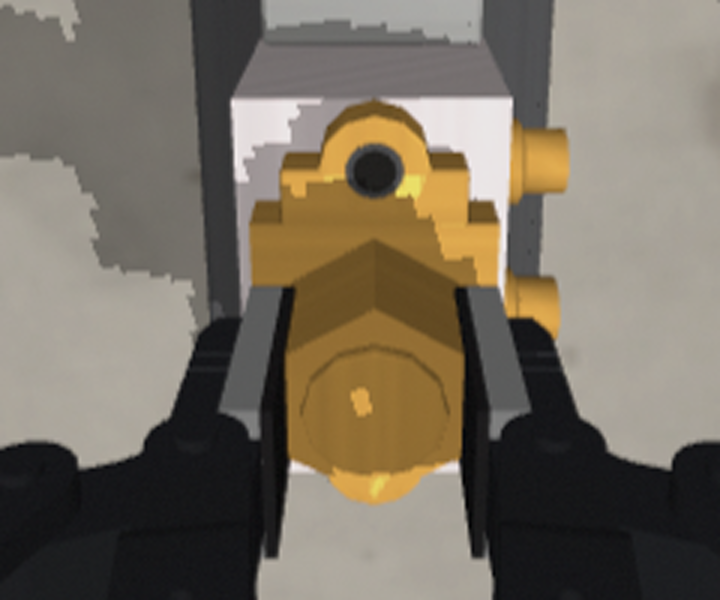

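Request:
{"name": "servo_tool", "arguments": {
  "motion": [
    [[0, -0.1, 0.2, 0, 0, 0], [0, 0, 0, 0, 0, 0], [0, 0, 0, 0, 0, 0], [0, 0, 0, 0, 0, 0], [0, 0, 0, 0, 0, 0]]
  ]
}}

```text
time: 20.75
ee_pos: [0.5046, -0.0843, 0.103]
tcp_rot: [179.9, 0.0, 82.7]
wrist_force: [-2.4, -0.1, 14.7]
opening: 0.0249
```

Request:
{"name": "servo_tool", "arguments": {
  "motion": [
    [[0, 0, 0, 0, 0, 0], [0, 0, 0, 0, 0, 0], [0, 0, 0, 0, 0, 0], [0, 0, 0, 0, 0, 0], [0, 0, 0, 0, 0, 0]]
  ]
}}

```text
time: 21.25
ee_pos: [0.5046, -0.0843, 0.103]
tcp_rot: [179.9, 0.0, 82.7]
wrist_force: [-2.6, 0.6, 15.5]
opening: 0.0252
```

The push is steady at about 15 N with the cover flush, so I'm handing in.

```bash
python3 -c "
from m import *
o=bot.get_obs();print(o['time'],o['ee_pos'],o['wrist_force'],o['opening'])
print(bot.job_done())"
```

```text
21.25 [ 0.5046 -0.0843  0.103 ] [-2.6088  0.624  15.528 ] 0.025159908323313884
the job is handed in; nothing more can be done
None
```

The valve is closed and still held: the rod is in the bore on the spring, and the cover is pressed flush on the block. I handed the job in at 21.3 s on the robot's clock without letting go.

- **Rod:** I lowered it into the bore without contact forces and released it about 3 mm above the spring seat, so it dropped that last bit. The camera then showed its top about 20 mm above the block, as it should be.
- **Cover fit:** the force climbed about 0.5 N per mm as the spring compressed. The flange then seated with the underside at about 70 mm, and the height stayed constant after that.
- **Alignment:** the ears were in line with the tapped holes, to well under 1 mm and about 0.5° by the wrist and scene cameras. The cover may sit about 0.5 mm towards −y.
- **Final push:** the last reading was 15.5 N down, steady, with the cover gripped at 90 N. A side load of about 2.6 N in x remained; two small corrections reduced it only slightly.
- **Other readings:** the gripper's reported opening was about 2 mm under the true sizes of both parts. The wrist camera was about 2 mm off sideways, and I corrected for that.

In the last scene picture the screws, tin, oil bottle and spanner are where they started. Of the hex key only the end showed in that view, unmoved.

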